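Fish the spent filter cartridges out of the rainwater filter block

ROBOT

A 6-joint arm with a two-finger parallel gripper is mounted at the origin on the work surface. World frame = base frame: x ahead of the robot, y to its left, z up, the work surface at z = 0. Lengths are in mm, angles in rad, forces in N, time in s.
With the tool pointing down it reaches from about 250 to 775 mm from the base axis. Payload 4 kg.
Tool frame: the origin (TCP) lies between the finger pads; the fingertips stand 11 mm ahead of it and the grasp point (between the pads) lies 8 mm behind it; x points along the fingers, y is the direction in which the jaws open and shut, and the axes are right-handed (so a half turn about x gives the same grasp; the last joint's range is limited). The gripper opens to 94 mm and grips with 3 to 60 N. Pads are 16 mm wide; open, the fingers measure 119 mm over their backs; the gripper's body (75 mm by 177 mm) begins 78 mm behind the grasp point.
Start: joints at [1.238, 0.087, 1.371, -0, 1.684, -0.103], TCP at [125.289, 535.558, 216.506] pointing down, gripper open.
Joint ranges: [-3.1, 3.1], [-0.76, 2.03], [0.27, 2.55], [-1.08, 4.22], [0.17, 2.65], [-2.57, 2.57]. Speed limits (rad/s): [2.79, 2.79, 3.14, 3.14, 3.14, 3.14].

INTERFACE

Orientations are given as a rotation vector (axis times angle).
In Python, from workcell import r gives the robot as it stands.
- The arm moves only by the shell command python3 -m creep 'ROWS' [FORCE]. ROWS is a JSON object of lists of equal length, an entry for each row: "fingers": the opening, from 0 (shut) to 1 (fully open); "translation": the shift along the world's x, y, z as a fraction of full scale, a list of three; "roll": the turn about the world's z as a fraction of full scale. In form: {"fingers": [fingers, ...], "translation": [[dx, dy, dz], ...], "roll": [roll, ...]}. A call has exactly 5 rows; each row shifts and turns the commanded pose from where the row before left it; what a row does not reach is not made up. Full scale, the value 1, is 200 mm for a shift and 6 degrees for a turn. A row lasts 1/12 s, in which the tool goes at most 41.7 mm and 7.16 degrees, less where a joint would pass 70% of its speed; a pose out of reach is approached as far as the arm can. A call with a number of a shift or a turn outside -1 to 1 is refused whole. A call with a gripper value outside its range is refused whole. The fingers move at their own pace and stop on an object; FORCE is the grip in N (left out, the last holds). Time passes only in rows, so rows that do not move let the fingers close, or fill a call up. It gives the time, the measured TCP pose, the force and the opening at its end, in the units of the state.
- r.sense(): the state, without advancing time (a new reading comes with each control period).
- r.grab_frame(name): name is "scene" or "top" or "wrist"; returns the picture (480x640x3 uint8, red, green, blue); there is no depth.
- r.camera_params(name): a dict with "fx", "fy", "cx", "cy" (pixels), "dist_coeffs" ([k1, k2, p1, p2, k3] as OpenCV has them; the pictures are not rectified), "xyz" and "rotation" of the camera in the world; the wrist camera has in their place "mount" (4x4, takes a point from camera to tool coordinates, whose origin is the TCP and whose axes are the tool frame's). Camera axes: x right, y up, looking along -z (the intrinsics and any distortion apply to the point x, -y, -z); pixel columns grow to the right and rows downward; lengths in mm; the calibration is good to about 2 mm. A picture is of the moment at which its call begins: read the wrist's pose just before it. camera_params takes no time and is no camera call.
- r.close_job(): hands the job in, once; it reports no verdict.
The state is a dict: "time": time; "qpos": joint angles; "joint_vel": joint speeds; "joint_efforts": joint torques, N m; "ee_pos": TCP position; "tcp_rot": TCP orientation; "ft_force": force on the tool from outside, world axes, zero at the start; "moment": the same for the moment, N m; "grip_width": finger opening in mm.
Only numpy, scipy, OpenCV 4.12 (cv2) and the standard library are available. Lean on these libraries where they do the work, as an engineer would, in place of code of your own. Each camera call takes 0.05 s, during which the arm holds its last target.

TASK

Take the hook tool off its rail and use it to draw every spent rust-brown filter cartridge out of the deep wells of the grey filter block by its yellow wire loop (there are three or four of them) - the gripper must not touch a cartridge that is still in its well - and drop each of them into the green wire basket. Leave the new white cartridge undisturbed in its well and do not knock the torch or the two plant pots about; when all the brown ones are in the basket, hang the hook upright back in the fork of its rail and let go.

Things in the scene. Friction and masses are not known exactly. Their poses are not given: they have to be found in the camera images.
- hook: the loose hook tool with red handle, 90 g, which starts hanging upright in the rail's fork, collar resting on the prongs. Origin: on the shank's axis at the collar's underside; z up the handle. The round steel collar is 34 mm wide, 8 mm high; the handle above it ends 68 mm above the origin; a straight 4 mm steel shank goes down 100 mm to the foot.
- hook_handle (a point): middle of the red wooden handle, 38 mm above the hook's origin. The handle is 28 mm (own x) by 18 mm (own y), from 8 to 68 mm above the origin. Grip its 18 mm flats from above, fingers closing along own y. Axes as the hook's.
- hook_foot (a point): middle of the hook's foot, where a loop hangs: 5.5 mm along own +x from the shank's axis and 100 mm below the origin (on the 4 mm wire's centreline). The foot runs 11 mm along own +x from the shank's axis, then the tip turns up: its top is 92 mm, the foot's underside 102 mm below the origin. Gap between shank and tip 7 mm. Axes as the hook's.
- rail: the low hook rail, fixed: a white-painted wooden bar 240 mm long on two posts, nothing of it more than 139 mm above the bench. Origin on the bench below the fork side. x points from the fork's open end (robot's side) to the bar, z up.
- fork (a point): seat in the rail's fork, where the hook's origin belongs when hung: midway between two steel prongs, on their top face, 135 mm above the bench. Prongs are 14 mm apart, 10 mm wide each, and run along own -x to 34 mm past the seat; their last 6 mm carry 4 mm high lips. Lift the tool over the lips and draw it out along own -x, shank between the prongs; hang it the opposite way. Axes as the rail's.
- block: the grey plastic filter block, fixed, 220 mm (own x) by 150 mm (own y) and 110 mm high with six round wells open at the top in two rows of three, and a short black pipe stub on two sides. Origin: centre of the underside; z up.
- well0 (a point): centre of the mouth of a well (at own x -70 mm, y -35 mm of the block): 52 mm wide and 98 mm deep, its floor 12 mm above the bench. Each well may hold a cartridge standing on its floor, its loop's top then 38 mm below the mouth, or be empty. The six wells are alike, at own x = -70, 0 and +70 mm, y = -35 and +35 mm of the block.
- spent1: a spent, rust-brown filter cartridge, about 60 g: round body 44 mm wide, 32 mm high, carrying an upright yellow wire loop; 60 mm from underside to loop top. Origin: centre of the underside; z up along the cartridge.
- spent2: another spent, rust-brown cartridge, the same (may be absent)
- spent4: another spent, rust-brown cartridge, the same (may be absent)
- spent3: another spent, rust-brown cartridge, the same (may be absent)
- spent1_loop (a point): underside of the crown of its loop, 56 mm above the cartridge's origin. The loop is a rigid arch of 4 mm yellow-coated wire in the cartridge's own y-z plane through its axis: legs at y = +-15 mm, opening 26 mm wide, 24 mm high above the body. A hook passes through it along own x, from either side. Axes as the cartridge's.
- spent2_loop (a point): the same for spent2
- spent4_loop (a point): the same for spent4
- spent3_loop (a point): the same for spent3
- fresh: the new white cartridge, of the same shape: stays in its well
- basket: the loose green wire basket, open on top, 148 (own x) x 218 (own y) mm and 62 mm high, inside 140 x 210 mm, floor 4 mm thick, 0.6 kg. Origin: centre of the underside; z up.
- torch: bystander, to be left alone: yellow-and-black torch, 130 mm long
- grey_pot: bystander, to be left alone: grey plastic pot, 84 mm wide, 85 mm high
- clay_pot: bystander, to be left alone: terracotta pot, 84 mm wide, 80 mm high
Not all that is in view belongs to the job. What is shaped like the spent4 but pink or red is not meant.

How it is judged:
By the outcome, as a careful person would: the job done as asked, in the order asked, and still so for the second after the job is handed in, with the robot touching nothing.
Of spent1, spent2, spent3, spent4 only 3 to 4 are there at a start; the rules pass over those that are not, and their reading is None.
At some moment in a run one of basket may be knocked a few centimetres aside while the robot is not near it.
Once in a run the grip may slacken for a moment while it holds something.
It also fails if it takes over 210 s, if anything falls off the work surface, if the arm or the gripper's body presses on something with over 40 N, if the wrist force passes 120 N, or if a joint passes its speed limit or range.

## Working session

There is one attempt and no reset: what is moved stays moved. The work goes in short steps, Python scripts to look and compute and a shell command to move; the robot and the scene stay as the last step left them, time stands still between calls to the robot, and variables do not carry over. Pictures are saved under pics/ and viewed, and the job is handed in when it is done.

```bash
ls; mkdir -p pics
python3 - <<'E'
from workcell import r
import cv2
print(r.sense())
for n in ["scene","top","wrist"]:
    im=r.grab_frame(n); cv2.imwrite(f"pics/a_{n}.png",im[:,:,::-1])
    print(n,r.camera_params(n))
E
```

```text
pics
{'time': 0.0, 'qpos': array([ 1.23787850e+00,  8.79283075e-02,  1.37222910e+00,  3.05038577e-08,
        1.68357996e+00, -1.03106037e-01]), 'joint_vel': array([-9.25351443e-04, -2.03589591e-03,  1.30974462e-03, -1.23638778e-03,
        1.03763445e-03, -2.49505305e-05]), 'joint_efforts': array([ 1.13737558e-03, -3.40195835e+01, -3.02423537e+01,  7.18402234e-02,
        3.31817509e-02, -2.15054274e-04]), 'ee_pos': array([125.12572075, 535.05000964, 215.3314911 ]), 'tcp_rot': array([ 0.17878578,  1.56371937, -0.18208109]), 'ft_force': array([ 0.56780739,  0.15268877, -0.48834645]), 'moment': array([-0.03590932,  0.01704233,  0.03404279]), 'grip_width': 93.99012048725378}
scene {'fx': 591.7289457559677, 'fy': 591.7289457559677, 'cx': 325.3650983476181, 'cy': 241.48079706573589, 'dist_coeffs': array([-0.20307307,  0.        ,  0.        ,  0.        ,  0.        ]), 'xyz': array([1433.04157351, -435.21579611, 1063.9886467 ]), 'rotation': array([0.72311475, 0.44630943, 1.08496472])}
top {'fx': 443.7070107170744, 'fy': 443.7070107170744, 'cx': 319.3272692321095, 'cy': 241.9011039984118, 'dist_coeffs': array([0.02101937, 0.        , 0.        , 0.        , 0.        ]), 'xyz': array([392.838903  , -20.91858201, 943.70537104]), 'rotation': array([ 0.17906675, -0.17172881, -1.48108109])}
wrist {'fx': 428.55338848502146, 'fy': 428.55338848502146, 'cx': 320.9861024775243, 'cy': 235.50809467997155, 'dist_coeffs': array([-0.06534937,  0.        ,  0.        ,  0.        ,  0.        ]), 'mount': array([[ 6.26939566e-04,  2.78511182e-01, -9.60432782e-01,
        -1.69715573e+02],
       [ 9.99999192e-01,  8.87360881e-04,  9.10088664e-04,
         7.52766915e-02],
       [ 1.10572035e-03, -9.60432576e-01, -2.78510401e-01,
        -8.17940238e+01],
       [ 0.00000000e+00,  0.00000000e+00,  0.00000000e+00,
         1.00000000e+00]])}
```

View pics/a_scene.png

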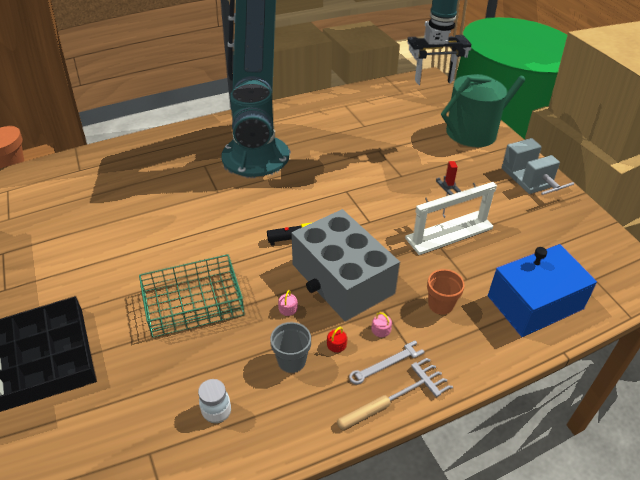

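View pics/a_top.png

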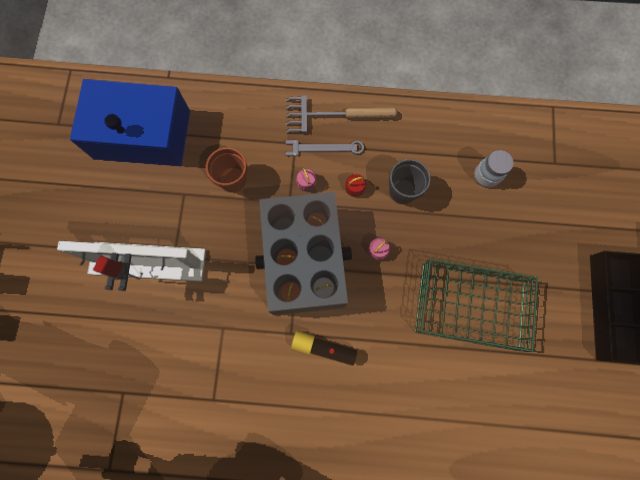

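View pics/a_wrist.png

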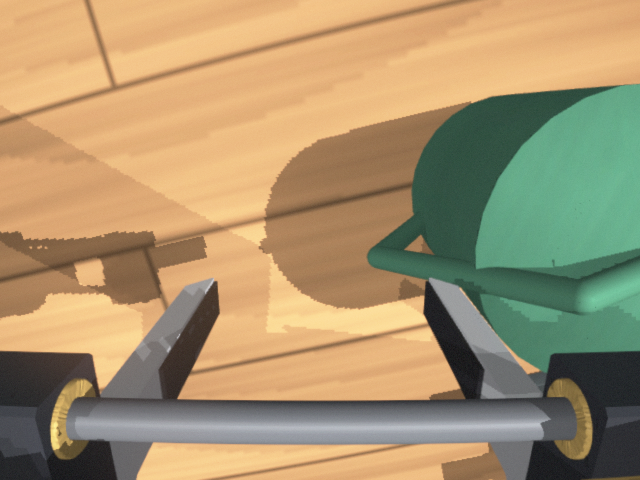

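```bash
cat > h.py <<'E'
import numpy as np, cv2
from scipy.spatial.transform import Rotation as R
from workcell import r
def cam(n,s=None):
    p=r.camera_params(n)
    K=np.array([[p['fx'],0,p['cx']],[0,p['fy'],p['cy']],[0,0,1]]);D=np.array(p['dist_coeffs'])
    if n=='wrist':
        s=s or r.sense()
        T=np.eye(4);T[:3,:3]=R.from_rotvec(s['tcp_rot']).as_matrix();T[:3,3]=s['ee_pos']
        T=T@p['mount'];return K,D,T[:3,:3],T[:3,3]
    return K,D,R.from_rotvec(p['rotation']).as_matrix(),np.array(p['xyz'])
F=np.diag([1,-1,-1.])
def ray(c,uv):
    K,D,Rm,t=c
    q=cv2.undistortPoints(np.array(uv,float).reshape(-1,1,2),K,D).reshape(-1,2)
    d=np.c_[q,np.ones(len(q))]@F@Rm.T
    return t,d
def onz(c,uv,z):
    t,d=ray(c,uv); return t+d*((z-t[2])/d[:,2])[:,None]
def proj(c,P):
    K,D,Rm,t=c
    X=(np.atleast_2d(np.array(P,float))-t)@Rm@F
    return cv2.projectPoints(X,np.zeros(3),np.zeros(3),K,D)[0].reshape(-1,2)
def tri(c1,u1,c2,u2):
    t1,d1=ray(c1,u1);t2,d2=ray(c2,u2);d1=d1[0]/np.linalg.norm(d1[0]);d2=d2[0]/np.linalg.norm(d2[0])
    A=np.c_[d1,-d2];s=np.linalg.lstsq(A,t2-t1,rcond=None)[0]
    a=t1+d1*s[0];b=t2+d2*s[1];return (a+b)/2,np.linalg.norm(a-b)
def crop(im,x0,y0,x1,y1,k,fn):
    cv2.imwrite(fn,cv2.resize(im[y0:y1,x0:x1,::-1],None,fx=k,fy=k,interpolation=cv2.INTER_CUBIC))
E
python3 - <<'E'
from h import *
a=cv2.imread('pics/a_top.png')[:,:,::-1]; b=cv2.imread('pics/a_scene.png')[:,:,::-1]
crop(a,250,180,400,320,5,'pics/b1.png')
crop(a,50,220,220,310,4,'pics/b2.png')
crop(b,260,150,520,320,3,'pics/b3.png')
E
```

```text
(no output)
```

View pics/b1.png

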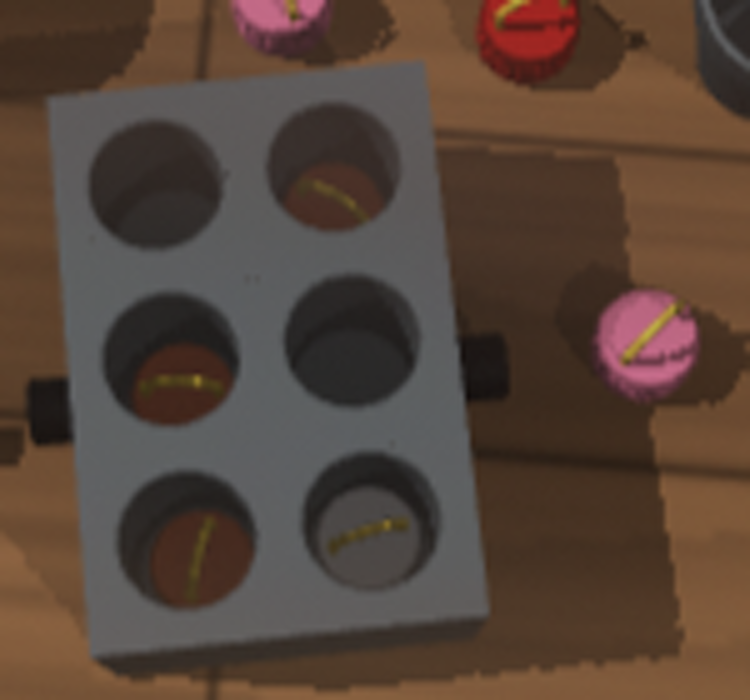

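View pics/b2.png

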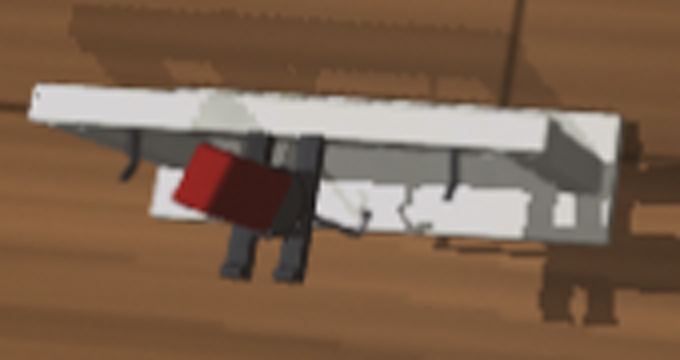

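View pics/b3.png

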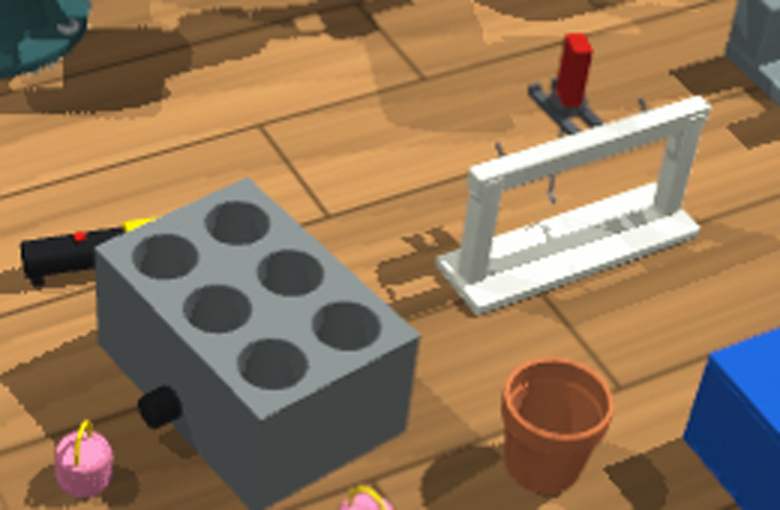

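Run:
```python
from h import *
np.set_printoptions(precision=1,suppress=True)
c=cam('top');s=cam('scene')
o=lambda L,x,y,k:np.array(L,float)/k+[x,y]
bt=o([[47,98],[425,62],[489,612],[93,657]],250,180,5)
B=onz(c,bt,110);print('block',B,B.mean(0),[np.linalg.norm(B[i]-B[i-1]) for i in range(4)])
bs=o([[97,247],[247,180],[418,338],[262,418]],260,150,3)
Bs=onz(s,bs,110);print('block scene',Bs,Bs.mean(0))
# wells (rim ellipses)
w=o([[155,184],[334,166],[171,358],[352,340],[187,540],[371,521]],250,180,5)
print('wells',onz(c,w,110))
# rail: prong tips
print('prongs',onz(c,o([[252,134],[311,138],[237,275],[289,278]],50,220,4),135))
print('bar', onz(c,o([[33,85],[548,118],[30,120],[548,150]],50,220,4),139))
print('handle',onz(c,o([[202,143],[250,163],[222,215],[175,195]],50,220,4),203))
print('foot',onz(c,o([[357,235],[366,212],[315,218]],50,220,4),37))
# basket rim
print('basket',onz(c,[[424,262],[537,277],[534,349],[418,332]],62))
print('reds scene handle top',onz(s,o([[565,38],[577,33],[591,40],[580,47]],260,150,3),203))
```

```text
block [[659.4 115.6 110. ]
 [686.8 -31.6 110. ]
 [472.9 -71.6 110. ]
 [444.1  74.1 110. ]] [565.8  21.6 110. ] [np.float64(219.24373045055935), np.float64(149.76022705854473), np.float64(217.6228250115089), np.float64(148.4383767227721)]
block scene [[475.6 -68.5 110. ]
 [449.8  75.1 110. ]
 [664.7 114.8 110. ]
 [689.3 -28.  110. ]] [569.9  23.3 110. ]
wells [[628.   69.7 110. ]
 [641.1   0.7 110. ]
 [559.5  56.6 110. ]
 [572.3 -12.  110. ]
 [490.4  43.6 110. ]
 [503.3 -24.9 110. ]]
prongs [[524.7 368.5 135. ]
 [525.1 341.3 135. ]
 [459.8 363.1 135. ]
 [460.3 339.6 135. ]]
bar [[538.6 470.2 139. ]
 [542.7 233.1 139. ]
 [522.2 468.1 139. ]
 [527.8 230.8 139. ]]
handle [[508.1 355.9 203. ]
 [501.2 334.3 203. ]
 [478.5 341.7 203. ]
 [485.2 362.7 203. ]]
foot [[493.  352.9  37. ]
 [505.1 350.4  37. ]
 [500.  375.7  37. ]]
basket [[ 571.2 -222.2   62. ]
 [ 559.6 -447.4   62. ]
 [ 418.7 -437.5   62. ]
 [ 431.8 -214.5   62. ]]
reds scene handle top [[487.  346.9 203. ]
 [484.9 360.4 203. ]
 [497.7 365.9 203. ]
 [502.4 351.6 203. ]]
```

```bash
cat >> h.py <<'E'
np.set_printoptions(precision=2,suppress=True)
def st():
    s=r.sense();M=R.from_rotvec(s['tcp_rot']).as_matrix()
    yaw=np.degrees(np.arctan2(M[1,1],M[0,1]))
    print('t %.2f'%s['time'],'tcp',s['ee_pos'],'jaw-y yaw %.1f'%yaw,'down',M[:,0],'F',s['ft_force'],'w %.1f'%s['grip_width'],'q',s['qpos'])
    return s
E
python3 -c "from h import *;st()"
```

```text
t 0.15 tcp [125.16 535.17 215.59] jaw-y yaw 76.8 down [-0. -0. -1.] F [-0.23 -0.75 -0.04] w 94.4 q [ 1.24  0.09  1.37 -0.    1.68 -0.1 ]
```

```bash
python3 -m creep '{"fingers":[1,1,1,1,1],"translation":[[0,0,0.1],[0,0,0.1],[0,0,0.1],[0,0,0.1],[0,0,0.1]],"roll":[0,0,0,0,0]}'
python3 -m creep '{"fingers":[1,1,1,1,1],"translation":[[0.12,-0.06,0],[0.12,-0.06,0],[0.12,-0.06,0],[0.12,-0.06,0],[0.12,-0.06,0]],"roll":[-0.15,-0.15,-0.15,-0.15,-0.15]}'
python3 -m creep '{"fingers":[1,1,1,1,1],"translation":[[0.12,-0.06,0],[0.12,-0.06,0],[0.12,-0.06,0],[0.12,-0.06,0],[0.12,-0.06,0]],"roll":[0,0,0,0,0]}'
python3 -m creep '{"fingers":[1,1,1,1,1],"translation":[[0.12,-0.06,0],[0.12,-0.06,0],[0.12,-0.06,0],[0,0,0],[0,0,0]],"roll":[0,0,0,0,0]}'
python3 - <<'E'
from h import *
s=st();im=r.grab_frame('wrist');cv2.imwrite('pics/c1.png',im[:,:,::-1])
E
```

```text
time: 0.57
ee_pos: [125.2, 535.3, 317.0]
tcp_rot: [0.18, 1.563, -0.181]
ft_force: [0.7, 0.7, 0.6]
grip_width: 93.8
time: 0.98
ee_pos: [246.2, 474.8, 316.2]
tcp_rot: [0.242, 1.557, -0.243]
ft_force: [0.9, -0.2, 0.5]
grip_width: 93.6
time: 1.4
ee_pos: [366.3, 414.7, 316.1]
tcp_rot: [0.242, 1.558, -0.242]
ft_force: [0.6, 0.3, -0.1]
grip_width: 94.1
time: 1.82
ee_pos: [438.1, 378.8, 315.4]
tcp_rot: [0.243, 1.559, -0.245]
ft_force: [-0.1, 0.3, 0.7]
grip_width: 93.9
t 1.82 tcp [438.09 378.78 315.42] jaw-y yaw 72.2 down [-0. -0. -1.] F [-0.12  0.31  0.7 ] w 93.9 q [ 0.61  0.16  1.1   0.    1.89 -0.65]
```

View pics/c1.png

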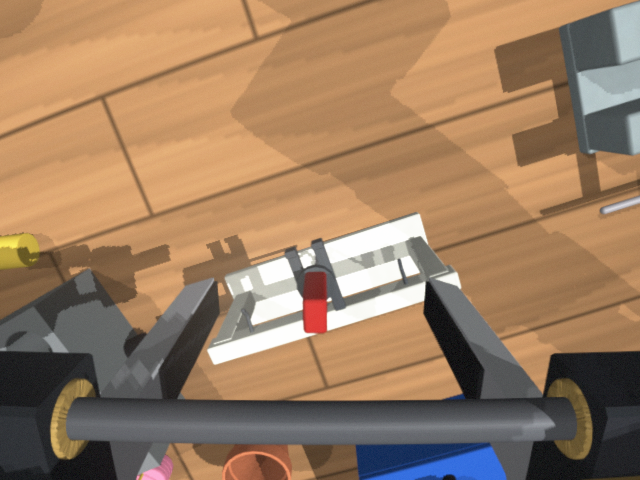

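Run:
```python
from h import *
im=cv2.imread('pics/c1.png')[:,:,::-1]
crop(im,200,200,470,370,2.9,'pics/c2.png'); crop(im,270,225,360,345,6,'pics/c3.png')
```

```text
(no output)
```

View pics/c3.png

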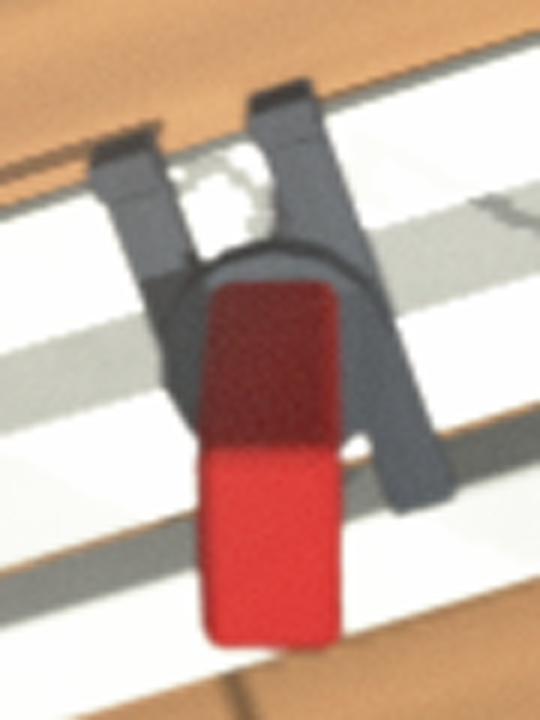

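Run:
```python
from h import *
c=cam('wrist')
o=lambda L:np.array(L,float)/6+[270,225]
t=onz(c,o([[203,450],[340,448],[340,648],[205,648]]),203);print('top',t,t.mean(0),[np.linalg.norm(t[i]-t[i-1]) for i in range(4)])
b=onz(c,o([[212,285],[335,285]]),143);print('botnear',b,b.mean(0))
p=onz(c,o([[90,165],[158,152],[250,120],[318,105]]),139);print('lip',p,p.mean(0))
p=onz(c,o([[455,490],[392,510]]),135);print('Rprong bar end',p)
```

```text
top [[479.35 352.64 203.  ]
 [484.1  368.35 203.  ]
 [509.7  360.26 203.  ]
 [504.65 344.45 203.  ]] [494.45 356.43 203.  ] [np.float64(26.587085795798174), np.float64(16.417456900773892), np.float64(26.84407209448187), np.float64(16.59604910002403)]
botnear [[480.86 350.99 143.  ]
 [486.2  367.66 143.  ]] [483.53 359.33 143.  ]
lip [[459.72 339.59 139.  ]
 [460.83 349.42 139.  ]
 [460.29 363.33 139.  ]
 [461.1  373.15 139.  ]] [460.48 356.37 139.  ]
Rprong bar end [[525.83 373.99 135.  ]
 [526.1  364.05 135.  ]]
```

```bash
python3 -m creep '{"fingers":[1,1,1,0.5,0.5],"translation":[[0.094,-0.037,0],[0.094,-0.037,0],[0.094,-0.037,0],[0,0,-0.05],[0,0,-0.1]],"roll":[0,0,0,0,0]}'
python3 -m creep '{"fingers":[0.5,0.5,0.5,0.5,0.5],"translation":[[0,0,-0.1],[0,0,-0.1],[0,0,-0.1],[0,0,-0.05],[0,0,0]],"roll":[0,0,0,0,0]}'
python3 - <<'E'
from h import *
s=st();im=r.grab_frame('wrist');cv2.imwrite('pics/d1.png',im[:,:,::-1])
E
```

```text
time: 2.28
ee_pos: [494.1, 358.4, 288.7]
tcp_rot: [0.245, 1.554, -0.238]
ft_force: [0.5, 0.5, -0.3]
grip_width: 83.7
time: 2.7
ee_pos: [491.0, 357.5, 212.9]
tcp_rot: [0.238, 1.563, -0.244]
ft_force: [-0.5, 0.2, -0.8]
grip_width: 50.5
t 2.70 tcp [491.04 357.46 212.94] jaw-y yaw 72.4 down [-0.01 -0.   -1.  ] F [-0.54  0.24 -0.83] w 50.5 q [ 0.54  0.22  1.23  0.    1.7  -0.73]
```

View pics/d1.png

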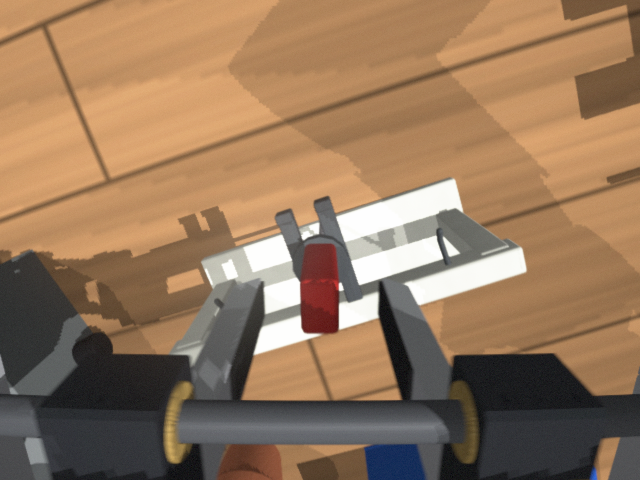

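```bash
python3 -m creep '{"fingers":[0.5,0.5,0.5,0.5,0.5],"translation":[[0,0,0],[0,0,0],[0,0,0],[0,0,0],[0,0,0]],"roll":[0,0,0,0,0]}'
python3 - <<'E'
from h import *
s=st();im=r.grab_frame('wrist');crop(im,270,180,370,350,3.5,'pics/d2.png')
E
```

```text
time: 3.17
ee_pos: [494.0, 357.5, 217.4]
tcp_rot: [0.243, 1.556, -0.241]
ft_force: [0.1, 0.3, -0.2]
grip_width: 46.8
t 3.17 tcp [494.03 357.52 217.4 ] jaw-y yaw 72.3 down [ 0.  0. -1.] F [ 0.08  0.34 -0.17] w 46.8 q [ 0.53  0.22  1.22  0.    1.7  -0.73]
```

View pics/d2.png

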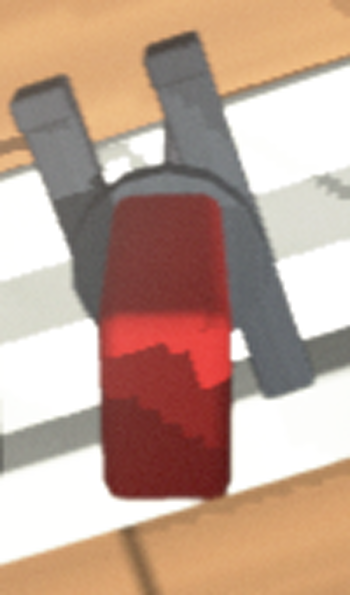

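```bash
python3 - <<'E'
from h import *
c=cam('wrist')
o=lambda L:np.array(L,float)/3.5+[270,180]
t=onz(c,o([[102,314],[228,318],[228,497],[106,497]]),203);print('top',t,t.mean(0))
p=onz(c,o([[12,95],[200,40]]),139);print('lip',p,p.mean(0))
E
python3 -m creep '{"fingers":[0.5,0.5,0.5,0.5,0.5],"translation":[[0,0,-0.06],[0,0,-0.07],[0,0,-0.07],[0,0,-0.06],[0,0,0]],"roll":[0,0,0,0,0]}'
python3 -m creep '{"fingers":[0.5,0.5,0.5,0.5,0.5],"translation":[[0,0,0],[0,0,0],[0,0,0],[0,0,0],[0,0,0]],"roll":[0,0,0,0,0]}'
python3 - <<'E'
from h import *
s=st();im=r.grab_frame('wrist');cv2.imwrite('pics/d3.png',im[:,:,::-1])
E
```

```text
top [[479.25 351.49 203.  ]
 [484.8  367.01 203.  ]
 [509.65 359.33 203.  ]
 [504.6  343.53 203.  ]] [494.58 355.34 203.  ]
lip [[459.29 338.86 139.  ]
 [460.02 371.94 139.  ]] [459.66 355.4  139.  ]
time: 3.63
ee_pos: [492.0, 356.3, 160.1]
tcp_rot: [0.239, 1.563, -0.246]
ft_force: [-0.8, -0.2, -0.4]
grip_width: 46.8
time: 4.05
ee_pos: [494.1, 357.6, 165.5]
tcp_rot: [0.243, 1.556, -0.241]
ft_force: [-0.2, -0.2, -1.2]
grip_width: 46.9
t 4.05 tcp [494.09 357.59 165.5 ] jaw-y yaw 72.3 down [ 0.  0. -1.] F [-0.2  -0.23 -1.2 ] w 46.9 q [ 0.53  0.23  1.3   0.    1.6  -0.73]
```

View pics/d3.png

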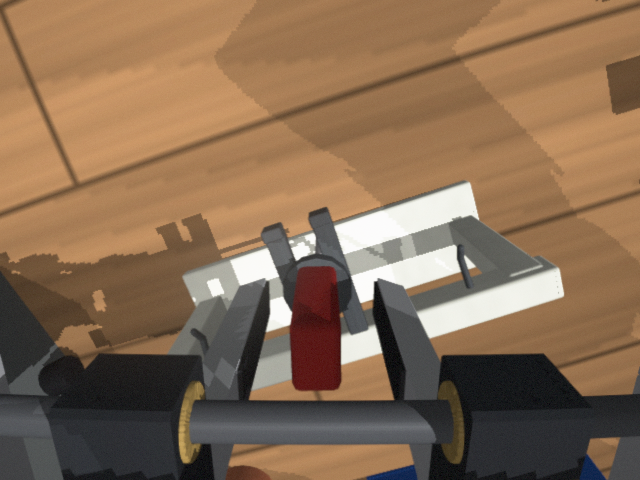

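```bash
python3 -m creep '{"fingers":[0.5,0.15,0,0,0],"translation":[[0,-0.008,0],[0,0,0],[0,0,0],[0,0,0],[0,0,0]],"roll":[0,0,0,0,0]}' 45
python3 -m creep '{"fingers":[0,0,0,0,0],"translation":[[0,0,0],[0,0,0],[0,0,0],[0,0,0],[0,0,0]],"roll":[0,0,0,0,0]}' 45
python3 -c "from h import *;st()"
```

```text
time: 4.52
ee_pos: [493.7, 355.7, 164.5]
tcp_rot: [0.242, 1.557, -0.242]
ft_force: [0.3, -0.2, 0.8]
grip_width: 23.9
time: 4.93
ee_pos: [493.7, 355.8, 164.5]
tcp_rot: [0.242, 1.557, -0.242]
ft_force: [0.0, 0.3, -0.5]
grip_width: 17.9
t 4.93 tcp [493.66 355.75 164.47] jaw-y yaw 72.3 down [-0.  0. -1.] F [ 0.04  0.27 -0.45] w 17.9 q [ 0.53  0.23  1.31  0.    1.6  -0.73]
```

```bash
python3 -m creep '{"fingers":[0,0,0,0,0],"translation":[[0,0,0.02],[0,0,0.03],[0,0,0.02],[0,0,0],[0,0,0]],"roll":[0,0,0,0,0]}'
python3 -m creep '{"fingers":[0,0,0,0,0],"translation":[[-0.05,-0.001,0],[-0.08,-0.001,0],[-0.1,-0.001,0],[-0.1,-0.001,0],[-0.05,-0.001,0]],"roll":[0,0,0,0,0]}'
python3 -m creep '{"fingers":[0,0,0,0,0],"translation":[[0,0,0.02],[0,0,0.1],[0,0,0.1],[0,0,0.1],[0,0,0.1]],"roll":[0,0,0,0,0]}'
python3 -m creep '{"fingers":[0,0,0,0,0],"translation":[[0,0,0.1],[0,0,0.1],[0,0,0.03],[0,0,0],[0,0,0]],"roll":[0,0,0,0,0]}'
python3 - <<'E'
from h import *
s=st();im=r.grab_frame('wrist');cv2.imwrite('pics/e1.png',im[:,:,::-1])
im=r.grab_frame('top');cv2.imwrite('pics/e2.png',im[:,:,::-1])
im=r.grab_frame('scene');cv2.imwrite('pics/e3.png',im[:,:,::-1])
E
```

```text
time: 5.35
ee_pos: [494.0, 355.9, 179.3]
tcp_rot: [0.243, 1.556, -0.241]
ft_force: [0.1, 0.7, -0.7]
grip_width: 17.9
time: 5.77
ee_pos: [415.0, 354.7, 178.3]
tcp_rot: [0.241, 1.559, -0.241]
ft_force: [-0.7, 0.3, -1.1]
grip_width: 18.2
time: 6.18
ee_pos: [418.3, 354.6, 263.6]
tcp_rot: [0.242, 1.556, -0.242]
ft_force: [0.8, 0.7, -0.6]
grip_width: 17.6
time: 6.6
ee_pos: [418.1, 354.7, 308.0]
tcp_rot: [0.242, 1.557, -0.242]
ft_force: [0.3, 0.1, -1.1]
grip_width: 18.1
t 6.60 tcp [418.06 354.71 308.  ] jaw-y yaw 72.3 down [ 0. -0. -1.] F [ 0.26  0.1  -1.13] w 18.1 q [ 0.6   0.08  1.19 -0.    1.86 -0.66]
```

View pics/e1.png

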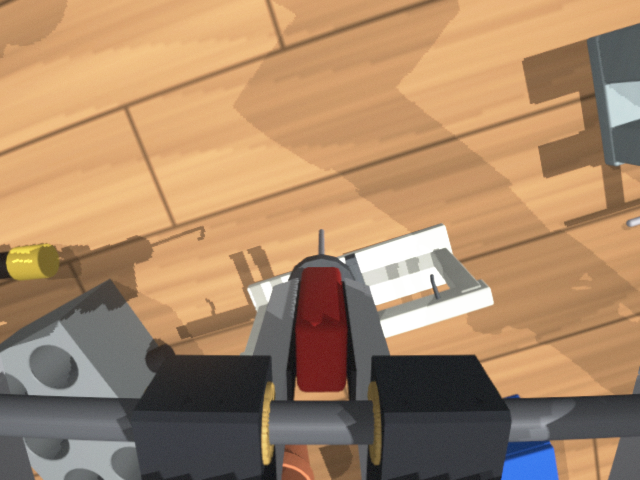

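View pics/e2.png

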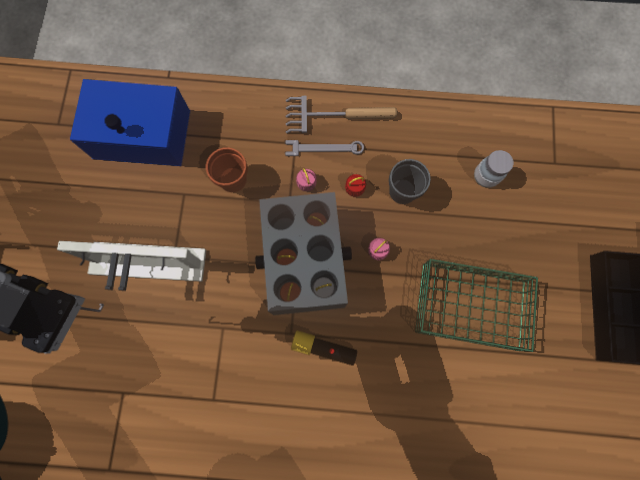

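View pics/e3.png

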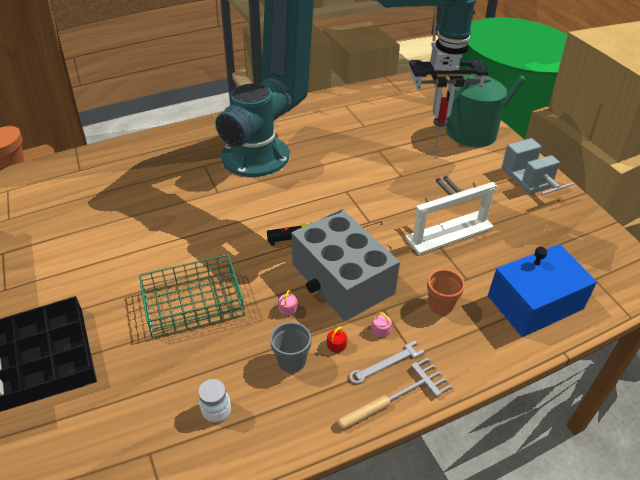

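Run:
```python
from h import *
im=cv2.imread('pics/e2.png')[:,:,::-1]
crop(im,258,190,350,310,6,'pics/e4.png')
```

```text
(no output)
```

View pics/e4.png

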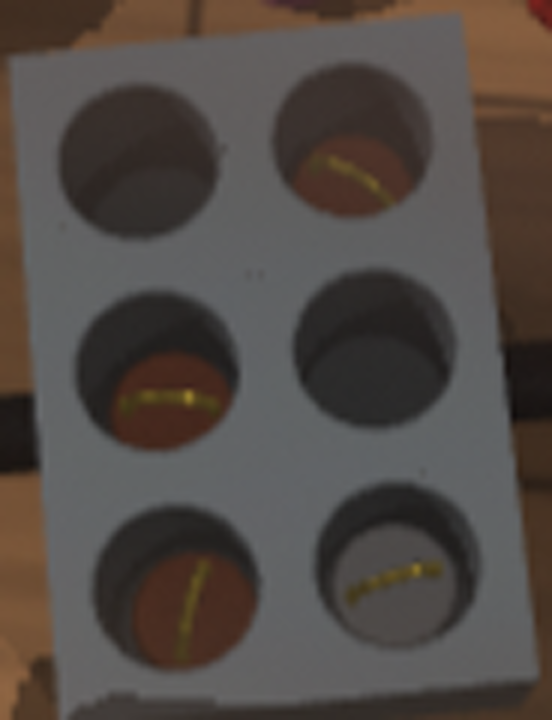

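Run:
```python
from h import *
c=cam('top')
o=lambda L:np.array(L,float)/6+[258,190]
for n,p in dict(A=[[314,163],[393,203]],B=[[125,405],[215,407]],C=[[205,562],[182,655]],W=[[352,600],[440,570]]).items():
  for z in (44,72):
    P=onz(c,o(p),z);d=P[1]-P[0];print(n,z,P.ravel(),'yaw %.0f len %.0f'%(np.degrees(np.arctan2(d[1],d[0])),np.linalg.norm(d)))
```

```text
A 44 [650.95  15.25  44.   638.76 -13.56  44.  ] yaw -113 len 31
A 72 [642.91  14.13  72.   631.11 -13.79  72.  ] yaw -113 len 30
B 44 [559.37  72.49  44.   561.24  41.6   44.  ] yaw -87 len 31
B 72 [554.19  69.58  72.   556.    39.65  72.  ] yaw -87 len 30
C 44 [507.69  39.88  44.   475.78  44.57  44.  ] yaw 172 len 32
C 72 [504.12  37.99  72.   473.2   42.53  72.  ] yaw 172 len 31
W 44 [498.96 -10.89  44.   511.58 -39.78  44.  ] yaw -66 len 32
W 72 [495.66 -11.2   72.   507.88 -39.2   72.  ] yaw -66 len 31
```

```bash
for i in 1 2 3; do python3 -m creep '{"fingers":[0,0,0,0,0],"translation":[[0.09,-0.115,0],[0.09,-0.115,0],[0.09,-0.115,0],[0.09,-0.115,0],[0.09,-0.115,0]],"roll":[-0.06,-0.06,-0.06,-0.06,-0.06]}'; done
python3 -m creep '{"fingers":[0,0,0,0,0],"translation":[[0,0,0],[0,0,0],[0,0,0],[0,0,0],[0,0,0]],"roll":[0,0,0,0,0]}'
python3 - <<'E'
from h import *
s=st();im=r.grab_frame('wrist');cv2.imwrite('pics/f1.png',im[:,:,::-1])
E
```

```text
time: 7.17
ee_pos: [507.9, 238.6, 307.0]
tcp_rot: [0.266, 1.556, -0.267]
ft_force: [1.3, -0.2, -0.6]
grip_width: 17.6
time: 7.58
ee_pos: [598.0, 123.4, 306.9]
tcp_rot: [0.291, 1.553, -0.292]
ft_force: [0.3, -0.3, -1.2]
grip_width: 18.1
time: 8.0
ee_pos: [688.1, 8.5, 306.7]
tcp_rot: [0.316, 1.55, -0.316]
ft_force: [-0.3, 0.1, -1.0]
grip_width: 17.7
time: 8.42
ee_pos: [687.1, 11.0, 309.1]
tcp_rot: [0.315, 1.547, -0.314]
ft_force: [-0.5, 0.5, -0.5]
grip_width: 17.8
t 8.42 tcp [687.12  11.03 309.06] jaw-y yaw 67.0 down [ 0.  0. -1.] F [-0.55  0.47 -0.52] w 17.8 q [-0.07  0.42  0.79  0.    1.94 -1.24]
```

View pics/f1.png

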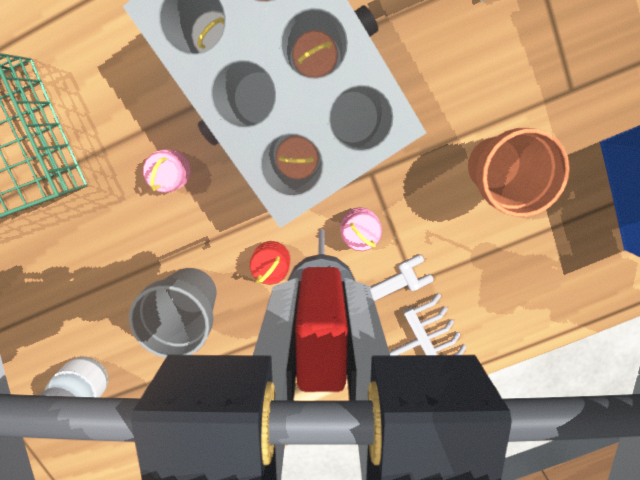

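Run:
```python
from h import *
im=cv2.imread('pics/f1.png')[:,:,::-1]
crop(im,255,125,345,260,5,'pics/f2.png')
hsv=cv2.cvtColor(np.ascontiguousarray(im),cv2.COLOR_RGB2HSV)
m=cv2.inRange(hsv,(20,110,70),(35,255,255))
n,l,sta,cen=cv2.connectedComponentsWithStats(m)
c=cam('wrist')
for i in range(1,n):
  if sta[i,4]>25:
    ys,xs=np.where(l==i);P=np.c_[xs,ys].astype(float);q=P-P.mean(0);w,v=np.linalg.eigh(q.T@q);t=q@v[:,1]
    # ends
    e=np.array([P[t<np.quantile(t,.08)].mean(0),P[t>np.quantile(t,.92)].mean(0)])
    W=onz(c,e,70);d=W[1]-W[0]
    print(sta[i],cen[i],'ends',e.ravel(),'W70',W.ravel(),'mid44',onz(c,e,44).mean(0),'yaw %.1f len %.0f'%(np.degrees(np.arctan2(d[1],d[0])),np.linalg.norm(d)))
```

```text
[197  18  26  30 156] [207.39  30.79] ends [220.77  19.54 199.62  45.31] W70 [503.8   -7.44  70.   515.51 -34.31  70.  ] mid44 [503.17 -24.93  44.  ] yaw -66.5 len 29
[298  42  33  22 161] [313.73  50.73] ends [328.92  43.77 299.85  60.38] W70 [560.4   72.31  70.   563.15  42.85  70.  ] mid44 [558.6   58.52  44.  ] yaw -84.7 len 30
[279 156  34   7 130] [295.85 159.71] ends [311.36 159.18 280.73 157.73] W70 [648.34  17.34  70.   635.7   -8.78  70.  ] mid44 [643.95   1.83  44.  ] yaw -115.8 len 29
[153 158  14  13  53] [158.98 162.68] ends [165.2 158.4 153.8 168.6] W70 [ 592.47 -110.53   70.    596.61 -125.41   70.  ] mid44 [ 593.45 -128.2    44.  ] yaw -74.4 len 15
[151 176  10  15  58] [153.83 184.43] ends [152.6 177.2 155.6 188.8] W70 [ 603.45 -130.53   70.    614.6  -133.32   70.  ] mid44 [ 608.85 -143.04   44.  ] yaw -14.0 len 11
[351 223  25  25  94] [362.49 236.61] ends [374.  245.5 351.5 224.5] W70 [751.51  41.06  70.   722.52  28.41  70.  ] mid44 [744.98  34.22  44.  ] yaw -156.4 len 32
[256 257  23  26 125] [267.71 271.62] ends [277.4 258.8 257.7 281.2] W70 [726.47 -53.84  70.   740.7  -82.71  70.  ] mid44 [741.34 -75.34  44.  ] yaw -63.8 len 32
[261 382  14  84 600] [266.76 424.74] ends [269.75 386.06 266.25 461.48] W70 [ 860.07 -125.04   70.    955.73 -174.97   70.  ] mid44 [ 926.73 -162.27   44.  ] yaw -27.6 len 108
[368 382  14  83 590] [375.39 424.41] ends [372.35 385.75 375.75 460.62] W70 [ 904.57  -19.32   70.   1006.    -53.37   70.  ] mid44 [977.13 -41.38  44.  ] yaw -18.6 len 107
```

View pics/f2.png

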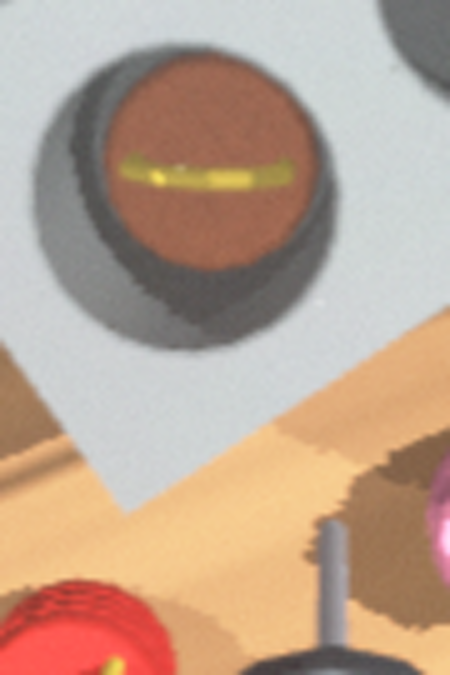

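Run:
```python
from h import *
c=cam('wrist');s=r.sense()
print(onz(c,[[321.4,229.3]],177.5), s['ee_pos'])
print('proj of shank bottom',proj(c,[s['ee_pos']+[0,0,-129.5],s['ee_pos']+[0,0,-131.5]]))
o=lambda L:np.array(L,float)/5+[255,125]
print('bodyA',onz(c,o([[212,162]]),44),'crown',onz(c,o([[208,183]]),72))
print('wellA',onz(c,o([[187,197]]),110))
```

```text
[[688.15  10.64 177.5 ]] [687.17  10.97 309.22]
proj of shank bottom [[321.29 228.74]
 [321.29 228.02]]
bodyA [[643.52   3.51  44.  ]] crown [[644.78   3.75  72.  ]]
wellA [[642.46   3.12 110.  ]]
```

```bash
python3 -m creep '{"fingers":[0,0,0,0,0],"translation":[[-0.107,0,0],[-0.1,0,0],[-0.1,0,-0.1],[0,0,-0.1],[0,0,-0.1]],"roll":[-0.1,0,0,0,0]}'
python3 -m creep '{"fingers":[0,0,0,0,0],"translation":[[0,0,0],[0,0,0],[0,0,0],[0,0,0],[0,0,0]],"roll":[0,0,0,0,0]}'
python3 - <<'E'
from h import *
s=st();im=r.grab_frame('wrist');cv2.imwrite('pics/g1.png',im[:,:,::-1])
E
```

```text
time: 8.88
ee_pos: [625.2, 10.7, 249.9]
tcp_rot: [0.323, 1.543, -0.322]
ft_force: [-0.5, -1.0, -1.6]
grip_width: 17.6
time: 9.3
ee_pos: [627.1, 9.8, 250.4]
tcp_rot: [0.324, 1.543, -0.323]
ft_force: [0.5, 0.1, -0.2]
grip_width: 17.9
t 9.30 tcp [627.14   9.81 250.44] jaw-y yaw 66.3 down [ 0. -0. -1.] F [ 0.52  0.13 -0.21] w 17.9 q [-0.07  0.26  1.11  0.    1.77 -1.23]
```

View pics/g1.png

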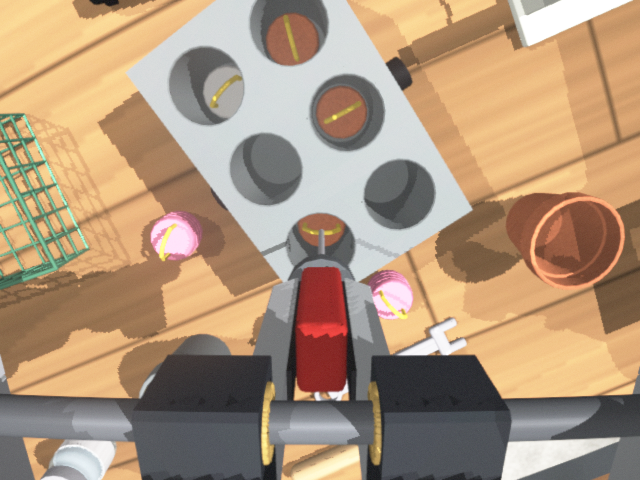

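```bash
python3 -m creep '{"fingers":[0,0,0,0,0],"translation":[[-0.007,0.005,0],[0,0,-0.07],[0,0,-0.09],[0,0,-0.09],[0,0,-0.09]],"roll":[0,0,0,0,0]}'
python3 -m creep '{"fingers":[0,0,0,0,0],"translation":[[0,0,0],[0,0,0],[0,0,0],[0,0,0],[0,0,0]],"roll":[0,0,0,0,0]}'
python3 - <<'E'
from h import *
s=st();im=r.grab_frame('wrist');cv2.imwrite('pics/g2.png',im[:,:,::-1]);crop(im,240,150,400,300,4,'pics/g3.png')
im=r.grab_frame('top');crop(im,230,150,390,290,4,'pics/g4.png')
E
```

```text
time: 9.77
ee_pos: [625.1, 10.8, 180.4]
tcp_rot: [0.324, 1.545, -0.324]
ft_force: [0.1, -0.6, -1.1]
grip_width: 17.7
time: 10.18
ee_pos: [625.7, 10.7, 182.4]
tcp_rot: [0.324, 1.543, -0.323]
ft_force: [0.0, 0.5, -1.6]
grip_width: 17.6
t 10.18 tcp [625.69  10.7  182.35] jaw-y yaw 66.3 down [ 0. -0. -1.] F [ 0.03  0.46 -1.61] w 17.6 q [-0.07  0.26  1.24  0.    1.64 -1.23]
```

View pics/g3.png

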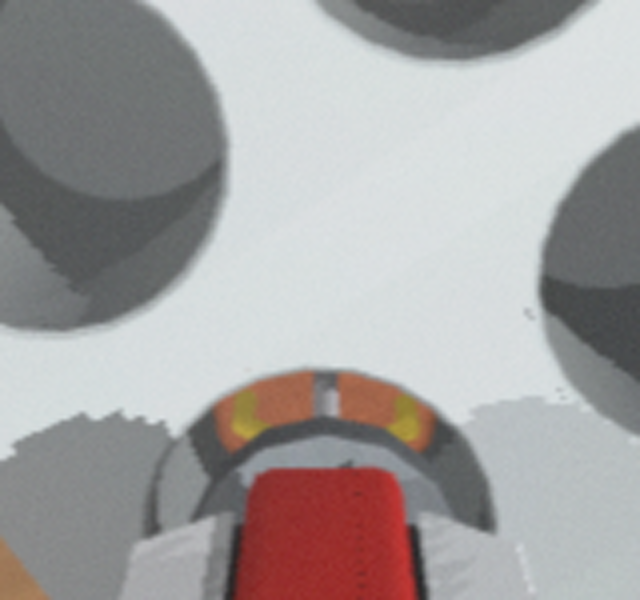

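View pics/g4.png

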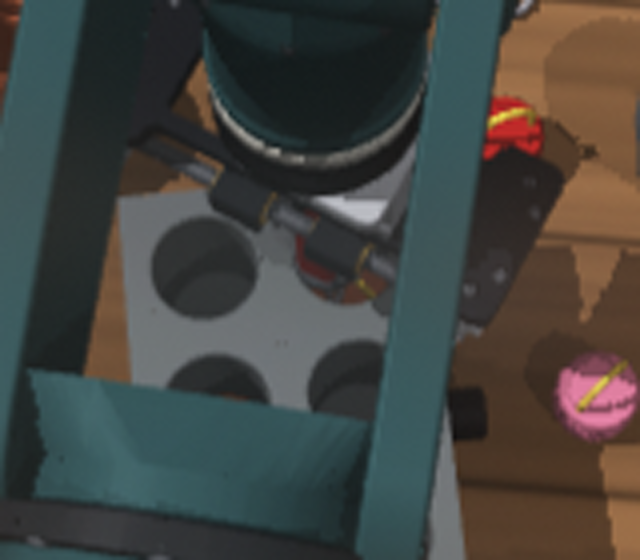

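```bash
python3 -m creep '{"fingers":[0,0,0,0,0],"translation":[[0.022,-0.01,0],[0.022,-0.01,0],[0.022,-0.009,0],[0,0,0],[0,0,0]],"roll":[0,0,0,0,0]}'
python3 -m creep '{"fingers":[0,0,0,0,0],"translation":[[0,0,0.02],[0,0,0.03],[0,0,0.03],[0,0,0.03],[0,0,0.03]],"roll":[0,0,0,0,0]}'
python3 -c "
from h import *
st();im=r.grab_frame('wrist');cv2.imwrite('pics/g5.png',im[:,:,::-1])"
```

```text
time: 10.7
ee_pos: [638.3, 4.8, 180.1]
tcp_rot: [0.324, 1.547, -0.324]
ft_force: [-0.6, 0.2, -0.7]
grip_width: 17.9
time: 11.12
ee_pos: [638.2, 5.0, 209.6]
tcp_rot: [0.324, 1.546, -0.324]
ft_force: [0.9, 0.2, -1.0]
grip_width: 17.7
t 11.12 tcp [638.17   5.02 209.58] jaw-y yaw 66.3 down [ 0. -0. -1.] F [ 0.87  0.18 -1.04] w 17.7 q [-0.08  0.29  1.15  0.    1.7  -1.24]
```

View pics/g5.png

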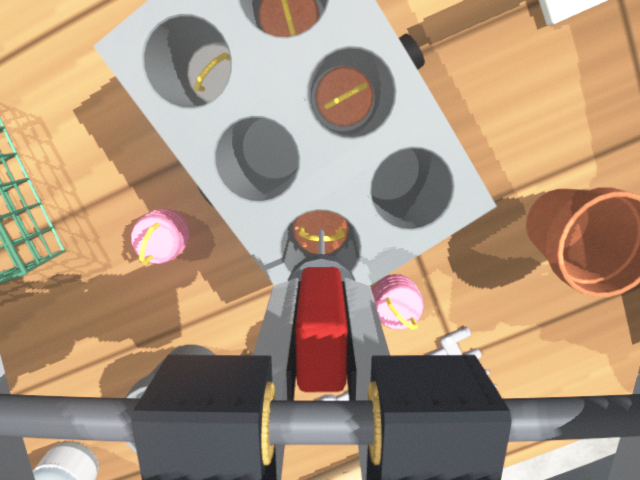

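```bash
for i in 1 2; do python3 -m creep '{"fingers":[0,0,0,0,0],"translation":[[0,0,0.05],[0,0,0.06],[0,0,0.06],[0,0,0.06],[0,0,0.05]],"roll":[0,0,0,0,0]}'; done
python3 -m creep '{"fingers":[0,0,0,0,0],"translation":[[0,0,0],[0,0,0],[0,0,0],[0,0,0],[0,0,0]],"roll":[0,0,0,0,0]}'
python3 -c "
from h import *
st();im=r.grab_frame('wrist');cv2.imwrite('pics/g6.png',im[:,:,::-1])
im=r.grab_frame('scene');crop(im,200,20,500,320,2,'pics/g7.png')"
```

```text
time: 11.58
ee_pos: [638.5, 4.9, 266.9]
tcp_rot: [0.324, 1.544, -0.324]
ft_force: [0.1, 0.3, -0.7]
grip_width: 17.7
time: 12.0
ee_pos: [638.2, 4.9, 322.2]
tcp_rot: [0.324, 1.545, -0.324]
ft_force: [-0.9, 0.2, -1.1]
grip_width: 17.9
time: 12.42
ee_pos: [637.8, 5.0, 319.3]
tcp_rot: [0.324, 1.549, -0.324]
ft_force: [-0.5, -1.4, -2.0]
grip_width: 17.9
t 12.42 tcp [637.8    4.98 319.29] jaw-y yaw 66.3 down [-0.  0. -1.] F [-0.5  -1.39 -2.02] w 17.9 q [-0.08  0.3   0.92  0.    1.92 -1.24]
```

View pics/g6.png

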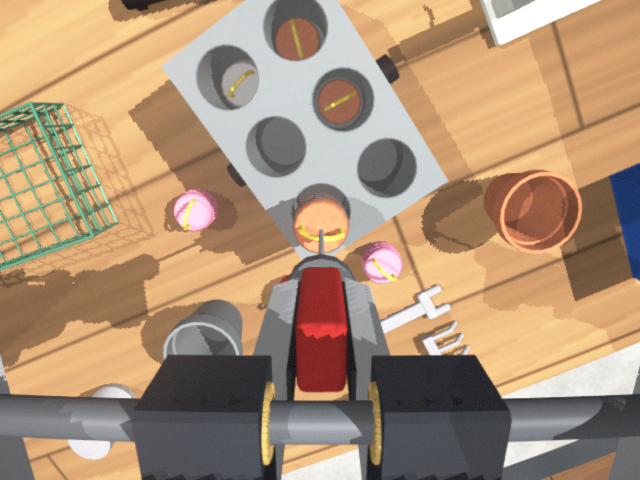

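View pics/g7.png

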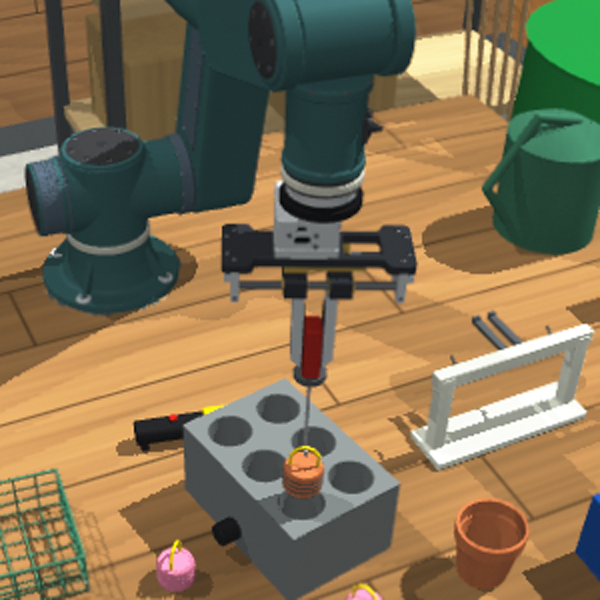

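```bash
python3 -m creep '{"fingers":[0,0,0,0,0],"translation":[[-0.014,-0.036,0],[-0.028,-0.072,0],[-0.037,-0.096,0],[-0.046,-0.12,0],[-0.046,-0.12,0]],"roll":[0,0,0,0,0]}'
python3 -m creep '{"fingers":[0,0,0,0,0],"translation":[[-0.046,-0.12,0],[-0.046,-0.12,0],[-0.046,-0.12,0],[-0.046,-0.12,0],[-0.046,-0.12,0]],"roll":[0,0,0,0,0]}'
python3 -m creep '{"fingers":[0,0,0,0,0],"translation":[[-0.046,-0.12,0],[-0.046,-0.12,0],[-0.046,-0.12,0],[-0.046,-0.12,0],[-0.046,-0.12,0]],"roll":[0,0,0,0,0]}'
python3 -m creep '{"fingers":[0,0,0,0,0],"translation":[[-0.046,-0.12,0],[-0.037,-0.096,0],[-0.023,-0.06,0],[-0.014,-0.036,0],[-0.005,-0.012,0]],"roll":[0,0,0,0,0]}'
python3 -m creep '{"fingers":[0,0,0,0,0],"translation":[[0,0,0],[0,0,0],[0,0,0],[0,0,0],[0,0,0]],"roll":[0,0,0,0,0]}'
python3 -c "
from h import *
st();im=r.grab_frame('wrist');cv2.imwrite('pics/i1.png',im[:,:,::-1])
im=r.grab_frame('top');cv2.imwrite('pics/i2.png',im[:,:,::-1])
im=r.grab_frame('scene');cv2.imwrite('pics/i3.png',im[:,:,::-1])"
```

```text
time: 12.93
ee_pos: [602.9, -85.7, 320.6]
tcp_rot: [0.323, 1.546, -0.325]
ft_force: [0.4, -0.5, -1.9]
grip_width: 17.9
time: 13.35
ee_pos: [556.3, -206.2, 320.8]
tcp_rot: [0.324, 1.546, -0.326]
ft_force: [1.8, -0.2, -2.4]
grip_width: 17.6
time: 13.77
ee_pos: [510.0, -326.0, 320.8]
tcp_rot: [0.325, 1.546, -0.326]
ft_force: [0.5, 0.4, -0.9]
grip_width: 17.9
time: 14.18
ee_pos: [485.8, -389.9, 320.4]
tcp_rot: [0.326, 1.546, -0.325]
ft_force: [-0.6, -0.0, -2.7]
grip_width: 17.4
time: 14.6
ee_pos: [487.4, -387.8, 320.7]
tcp_rot: [0.323, 1.546, -0.323]
ft_force: [0.4, -0.4, -2.0]
grip_width: 17.6
t 14.60 tcp [ 487.39 -387.83  320.69] jaw-y yaw 66.4 down [ 0. -0. -1.] F [ 0.39 -0.35 -2.04] w 17.6 q [-0.76  0.26  0.97  0.    1.91 -1.92]
```

View pics/i1.png

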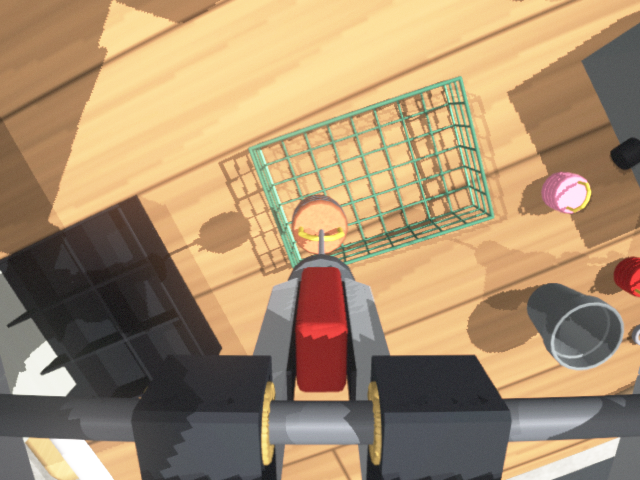

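View pics/i2.png

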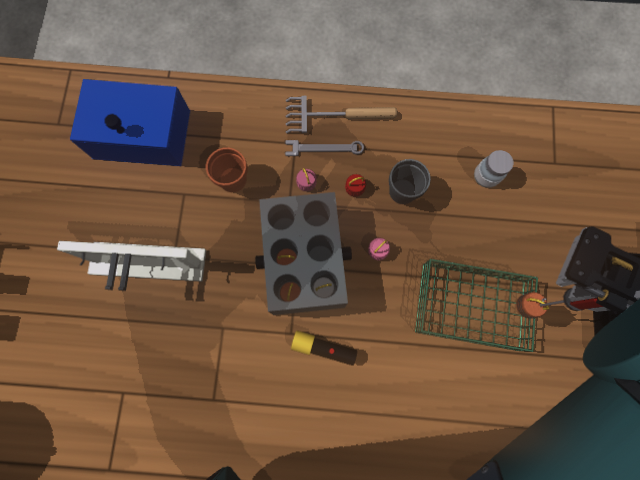

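View pics/i3.png

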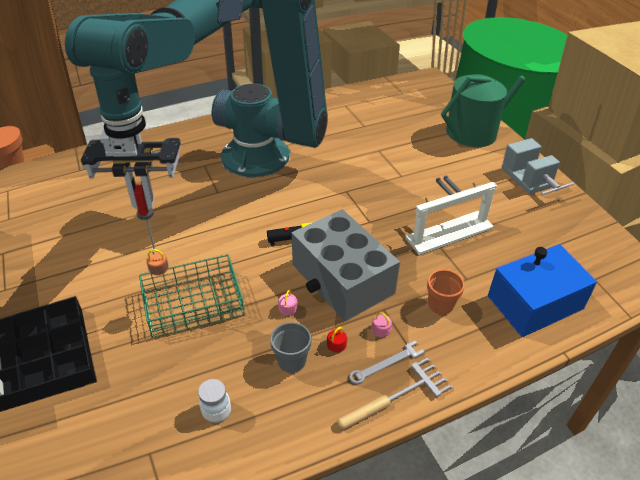

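Run:
```python
from h import *
im=cv2.imread('pics/i1.png')[:,:,::-1]
crop(im,230,60,520,290,2.7,'pics/i4.png')
c=cam('wrist')
print(onz(c,[[252,150],[460,78],[492,214]],62))
```

```text
[[ 418.02 -432.66   62.  ]
 [ 435.88 -221.23   62.  ]
 [ 575.87 -233.91   62.  ]]
```

View pics/i4.png

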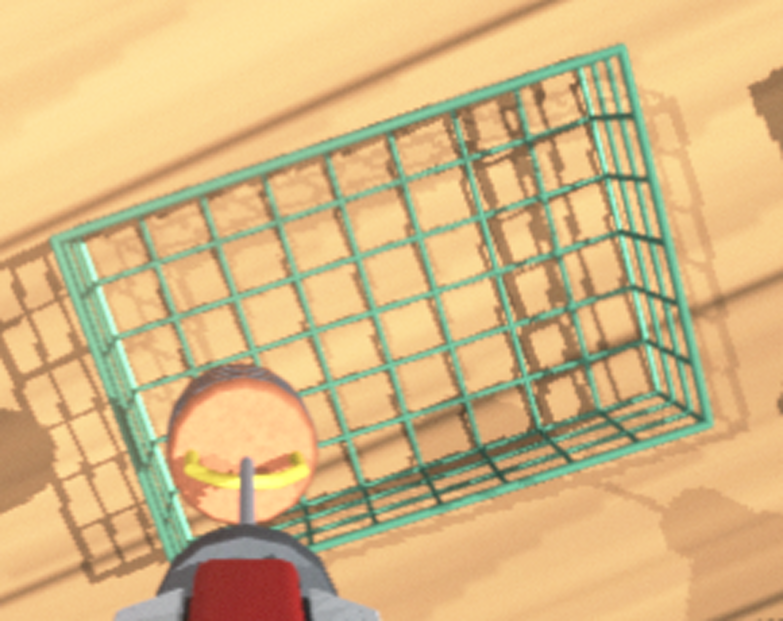

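```bash
python3 -m creep '{"fingers":[0,0,0,0,0],"translation":[[-0.005,-0.02,0],[0,0,-0.06],[0,0,-0.09],[0,0,-0.09],[0,0,-0.09]],"roll":[0,0,0,0,0]}'
python3 -m creep '{"fingers":[0,0,0,0,0],"translation":[[0,0,-0.09],[0,0,-0.09],[0,0,-0.06],[0,0,-0.04],[0,0,-0.02]],"roll":[0,0,0,0,0]}'
python3 -m creep '{"fingers":[0,0,0,0,0],"translation":[[0,0,-0.015],[0,0,-0.02],[0,0,-0.02],[0,0,-0.02],[0,0,-0.01]],"roll":[0,0,0,0,0]}'
python3 -m creep '{"fingers":[0,0,0,0,0],"translation":[[0,0,0],[0,0,0],[0,0,0],[0,0,0],[0,0,0]],"roll":[0,0,0,0,0]}'
python3 -c "
from h import *
st();im=r.grab_frame('wrist');cv2.imwrite('pics/j1.png',im[:,:,::-1])
im=r.grab_frame('scene');crop(im,60,160,300,360,3,'pics/j2.png')"
```

```text
time: 15.17
ee_pos: [485.8, -393.0, 253.9]
tcp_rot: [0.324, 1.546, -0.324]
ft_force: [-0.1, -0.9, -2.0]
grip_width: 17.6
time: 15.58
ee_pos: [485.5, -392.5, 193.1]
tcp_rot: [0.325, 1.548, -0.323]
ft_force: [0.2, 0.0, -1.5]
grip_width: 17.6
time: 16.0
ee_pos: [486.0, -392.8, 177.6]
tcp_rot: [0.324, 1.546, -0.324]
ft_force: [-0.4, -0.1, -1.0]
grip_width: 17.9
time: 16.42
ee_pos: [486.0, -392.8, 177.8]
tcp_rot: [0.324, 1.546, -0.324]
ft_force: [-0.5, 0.1, -1.1]
grip_width: 17.3
t 16.42 tcp [ 485.99 -392.77  177.84] jaw-y yaw 66.3 down [ 0. -0. -1.] F [-0.48  0.13 -1.14] w 17.3 q [-0.77  0.26  1.24  0.    1.63 -1.93]
```

View pics/j1.png

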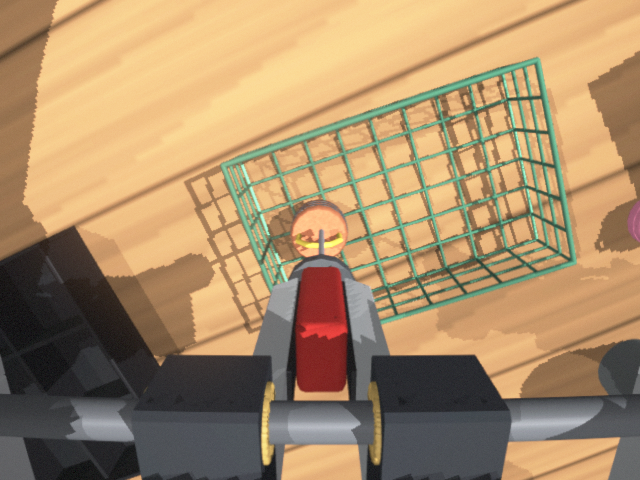

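View pics/j2.png

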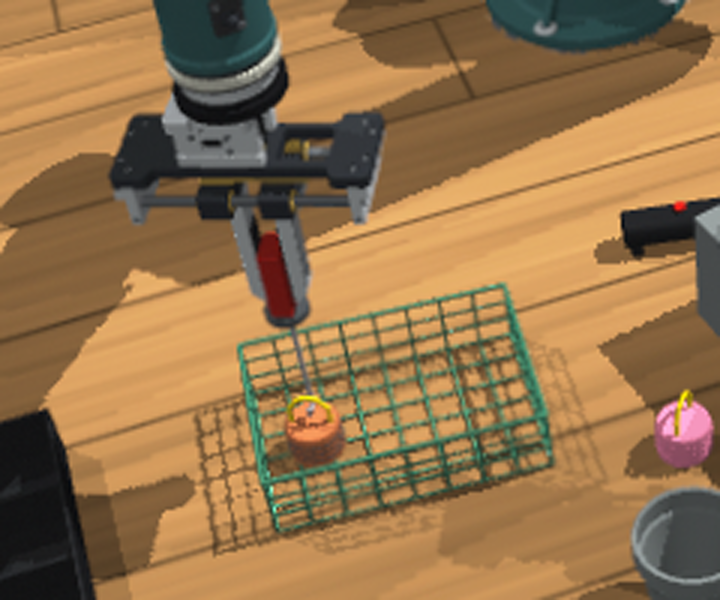

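```bash
python3 -m creep '{"fingers":[0,0,0,0,0],"translation":[[0,0,-0.015],[0,0,0],[-0.025,0.01,0],[-0.025,0.011,0],[-0.025,0.011,0]],"roll":[0,0,0,0,0]}'
python3 -m creep '{"fingers":[0,0,0,0,0],"translation":[[0,0,0],[0,0,0],[0,0,0.02],[0,0,0.02],[0,0,0.02]],"roll":[0,0,0,0,0]}'
python3 -c "
from h import *
st();im=r.grab_frame('wrist');cv2.imwrite('pics/j3.png',im[:,:,::-1])
im=r.grab_frame('scene');crop(im,60,160,300,360,3,'pics/j4.png')"
```

```text
time: 16.93
ee_pos: [470.3, -385.9, 174.4]
tcp_rot: [0.324, 1.547, -0.324]
ft_force: [0.6, 0.0, -0.7]
grip_width: 18.3
time: 17.35
ee_pos: [471.1, -386.4, 187.1]
tcp_rot: [0.324, 1.546, -0.324]
ft_force: [0.3, -0.1, -0.4]
grip_width: 17.8
t 17.35 tcp [ 471.06 -386.38  187.11] jaw-y yaw 66.3 down [ 0. -0. -1.] F [ 0.3  -0.08 -0.43] w 17.8 q [-0.78  0.23  1.27  0.    1.64 -1.94]
```

View pics/j4.png

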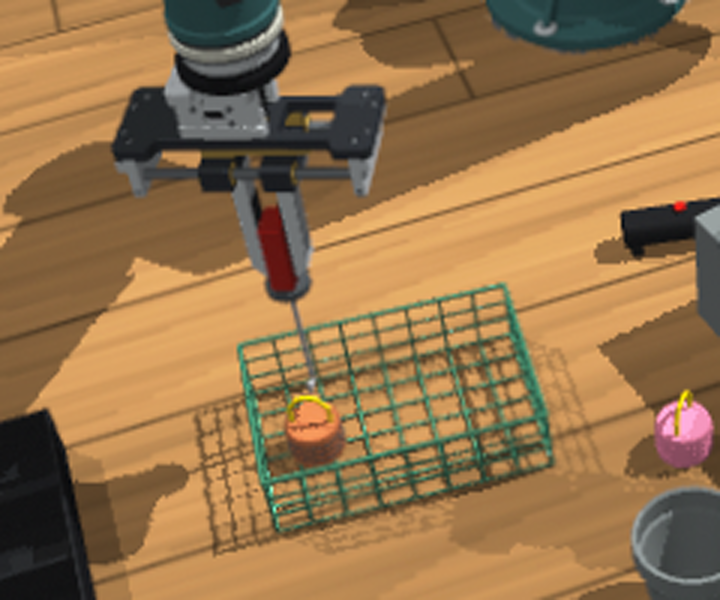

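```bash
for i in 1 2; do python3 -m creep '{"fingers":[0,0,0,0,0],"translation":[[0,0,0.05],[0,0,0.06],[0,0,0.06],[0,0,0.06],[0,0,0.05]],"roll":[0,0,0,0,0]}'; done
cat > m.py <<'E'
from h import *
def meas(fn,c,extra=''):
  im=cv2.imread(fn)[:,:,::-1]
  hsv=cv2.cvtColor(np.ascontiguousarray(im),cv2.COLOR_RGB2HSV)
  m=cv2.inRange(hsv,(20,110,70),(35,255,255))
  n,l,sta,cen=cv2.connectedComponentsWithStats(m)
  for i in range(1,n):
   if sta[i,4]>60 and sta[i,4]<400:
    ys,xs=np.where(l==i);P=np.c_[xs,ys].astype(float);q=P-P.mean(0);w,v=np.linalg.eigh(q.T@q);t=q@v[:,1]
    e=np.array([P[t<np.quantile(t,.08)].mean(0),P[t>np.quantile(t,.92)].mean(0)])
    mid=P[abs(t)<3].mean(0)
    W=onz(c,e,46);d=W[1]-W[0]
    print(cen[i],'feet mid46',W.mean(0)[:2],'crown72',onz(c,[mid],72)[0][:2],'yaw %.1f len %.0f'%(np.degrees(np.arctan2(d[1],d[0])),np.linalg.norm(d)))
E
python3 - <<'E'
from m import *
for fn,p,rv in [('pics/g6.png',[637.8,4.98,319.29],[.324,1.549,-.324]),('pics/g5.png',[638.17,5.02,209.58],[.324,1.546,-.324]),('pics/g1.png',[627.14,9.81,250.44],[.324,1.543,-.323])]:
  print(fn);meas(fn,cam('wrist',dict(ee_pos=p,tcp_rot=rv)))
E
```

```text
time: 17.87
ee_pos: [471.3, -386.6, 245.1]
tcp_rot: [0.323, 1.544, -0.325]
ft_force: [0.9, 0.5, -0.3]
grip_width: 17.6
time: 18.28
ee_pos: [471.0, -386.3, 300.3]
tcp_rot: [0.324, 1.545, -0.324]
ft_force: [-0.8, -0.5, -1.0]
grip_width: 17.9
pics/g6.png
[296.21  38.31] feet mid46 [489.4   43.71] crown72 [493.54  43.25] yaw -8.2 len 33
[238.74  82.13] feet mid46 [504.77 -23.9 ] crown72 [505.65 -21.6 ] yaw -68.8 len 32
[338.81 100.99] feet mid46 [559.58  58.39] crown72 [559.8   56.91] yaw -85.1 len 31
[307.29 233.67] feet mid46 [671.93 -24.91] crown72 [666.22 -23.9 ] yaw -149.8 len 22
[335.9  235.97] feet mid46 [684.83  -0.79] crown72 [680.74   2.87] yaw -88.0 len 20
[385.27 272.18] feet mid46 [744.12  34.68] crown72 [736.61  32.58] yaw -157.6 len 35
pics/g5.png
[288.26  16.9 ] feet mid46 [493.14  42.84] crown72 [498.48  42.49] yaw -7.4 len 23
[208.5  70.5] feet mid46 [503.87 -24.71] crown72 [505.75 -21.78] yaw -69.0 len 32
[345.31  95.26] feet mid46 [559.54  59.02] crown72 [559.71  57.42] yaw -85.1 len 31
[150.72 230.51] feet mid46 [ 592.7  -126.31] crown72 [ 589.05 -114.15] yaw -67.3 l
[... 416 characters left out ...]
-25.6 len 10
pics/g1.png
[290.48  37.23] feet mid46 [489.3  43.7] crown72 [493.15  43.34] yaw -8.7 len 33
[222.62  90.03] feet mid46 [504.84 -24.38] crown72 [505.55 -21.28] yaw -69.2 len 32
[342.   112.41] feet mid46 [560.05  58.54] crown72 [559.82  57.41] yaw -85.1 len 31
[309.46 229.61] feet mid46 [642.46  -7.46] crown72 [637.06  -5.59] yaw -148.1 len 14
[168.58 231.15] feet mid46 [ 592.99 -126.5 ] crown72 [ 589.13 -115.51] yaw -63.0 len 16
[333.06 230.26] feet mid46 [651.14  10.31] crown72 [645.78  12.95] yaw -87.5 len 14
[162.79 254.76] feet mid46 [ 609.7  -143.48] crown72 [ 606.43 -130.41] yaw -24.5 len 10
[385.63 300.98] feet mid46 [738.43  29.99] crown72 [724.15  29.77] yaw 9.2 len 26
```

```bash
python3 -m creep '{"fingers":[0,0,0,0,0],"translation":[[0.012,0.075,0],[0.0235,0.1475,0],[0.0235,0.1475,0],[0.0235,0.1475,0],[0.0235,0.1475,0]],"roll":[0.4,0.4,0.4,0.4,0.4]}'
python3 -m creep '{"fingers":[0,0,0,0,0],"translation":[[0.0235,0.1475,0],[0.0235,0.1475,0],[0.0235,0.1475,0],[0.0235,0.1475,0],[0.0235,0.1475,0]],"roll":[0.4,0.4,0.4,0.4,0.4]}'
python3 -m creep '{"fingers":[0,0,0,0,0],"translation":[[0.0235,0.1475,0],[0.0235,0.1475,0],[0.0235,0.1475,0],[0.0235,0.1475,0],[0.012,0.075,0]],"roll":[0.4,0.37,0,0,0]}'
python3 -m creep '{"fingers":[0,0,0,0,0],"translation":[[0.012,0.075,0],[0,0,-0.05],[0,0,-0.1],[0,0,-0.09],[0,0,0]],"roll":[0,0,0,0,0]}'
python3 -m creep '{"fingers":[0,0,0,0,0],"translation":[[0,0,0],[0,0,0],[0,0,0],[0,0,0],[0,0,0]],"roll":[0,0,0,0,0]}'
python3 - <<'E'
from h import *
s=st();im=r.grab_frame('wrist');cv2.imwrite('pics/k1.png',im[:,:,::-1])
E
```

```text
time: 18.7
ee_pos: [491.9, -250.8, 298.0]
tcp_rot: [0.158, 1.566, -0.156]
ft_force: [-0.1, 0.4, -0.8]
grip_width: 17.6
time: 19.12
ee_pos: [515.0, -103.1, 298.2]
tcp_rot: [-0.007, 1.572, 0.009]
ft_force: [0.4, 0.2, -0.9]
grip_width: 17.8
time: 19.53
ee_pos: [536.0, 31.4, 298.1]
tcp_rot: [-0.071, 1.571, 0.074]
ft_force: [0.3, -0.1, -0.5]
grip_width: 17.8
time: 19.95
ee_pos: [536.5, 42.2, 245.0]
tcp_rot: [-0.068, 1.579, 0.069]
ft_force: [0.1, 0.9, -2.3]
grip_width: 17.9
time: 20.37
ee_pos: [539.6, 42.1, 251.7]
tcp_rot: [-0.068, 1.568, 0.068]
ft_force: [0.0, -0.2, -0.5]
grip_width: 17.5
t 20.37 tcp [539.63  42.07 251.67] jaw-y yaw 94.9 down [ 0.  0. -1.] F [ 0.02 -0.16 -0.5 ] w 17.5 q [-0.03  0.06  1.33  0.    1.75 -1.68]
```

View pics/k1.png

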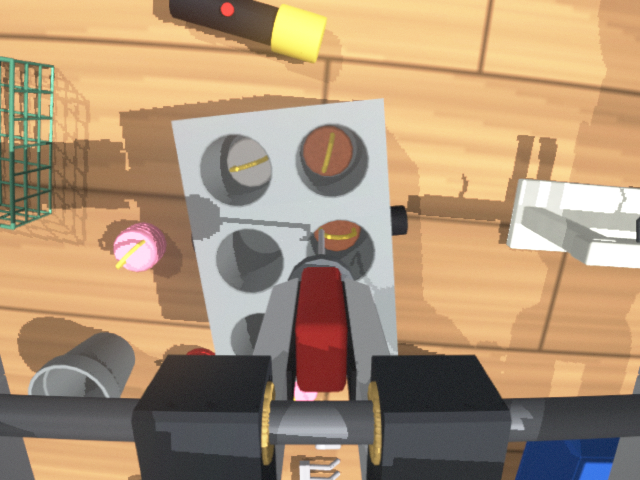

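```bash
python3 -m creep '{"fingers":[0,0,0,0,0],"translation":[[0.009,0.03,0],[0,0.04,0],[0,0,0],[0,0,0],[0,0,0]],"roll":[0,0,0,0,0]}'
python3 -m creep '{"fingers":[0,0,0,0,0],"translation":[[0,0,0],[0,0,0],[0,0,0],[0,0,0],[0,0,0]],"roll":[0,0,0,0,0]}'
python3 - <<'E'
from h import *
s=st();im=r.grab_frame('wrist');crop(im,230,100,400,290,3.5,'pics/k2.png')
E
```

```text
time: 20.83
ee_pos: [541.0, 56.5, 250.5]
tcp_rot: [-0.068, 1.57, 0.068]
ft_force: [-0.8, 0.5, -1.1]
grip_width: 18.1
time: 21.25
ee_pos: [541.0, 56.1, 250.5]
tcp_rot: [-0.068, 1.57, 0.068]
ft_force: [-0.2, -0.4, -0.3]
grip_width: 17.7
t 21.25 tcp [540.99  56.14 250.54] jaw-y yaw 94.9 down [ 0.  0. -1.] F [-0.15 -0.41 -0.32] w 17.7 q [-0.    0.07  1.32  0.    1.75 -1.66]
```

View pics/k2.png

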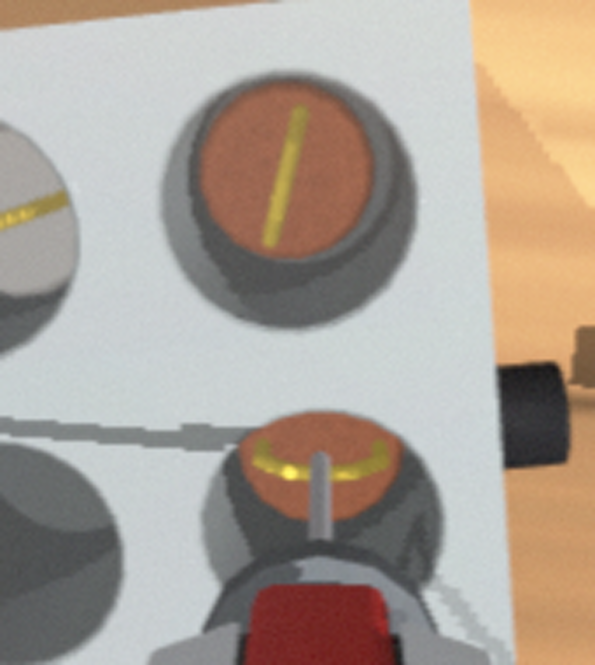

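```bash
python3 -m creep '{"fingers":[0,0,0,0,0],"translation":[[0,0,0],[0,0,-0.07],[0,0,-0.09],[0,0,-0.09],[0,0,-0.09]],"roll":[0,0,0,0,0]}'
python3 -m creep '{"fingers":[0,0,0,0,0],"translation":[[0,0,0],[0,0,0],[0,0,0],[0,0,0],[0,0,0]],"roll":[0,0,0,0,0]}'
python3 - <<'E'
from h import *
s=st();im=r.grab_frame('wrist');crop(im,230,100,400,290,3.5,'pics/k3.png')
E
```

```text
time: 21.72
ee_pos: [541.1, 56.2, 182.0]
tcp_rot: [-0.068, 1.569, 0.068]
ft_force: [0.7, 0.3, -0.5]
grip_width: 17.7
time: 22.13
ee_pos: [541.8, 56.2, 184.2]
tcp_rot: [-0.068, 1.567, 0.068]
ft_force: [0.4, -0.4, -0.5]
grip_width: 17.9
t 22.13 tcp [541.82  56.24 184.23] jaw-y yaw 95.0 down [ 0.  0. -1.] F [ 0.35 -0.36 -0.46] w 17.9 q [-0.    0.08  1.44  0.    1.62 -1.66]
```

View pics/k3.png

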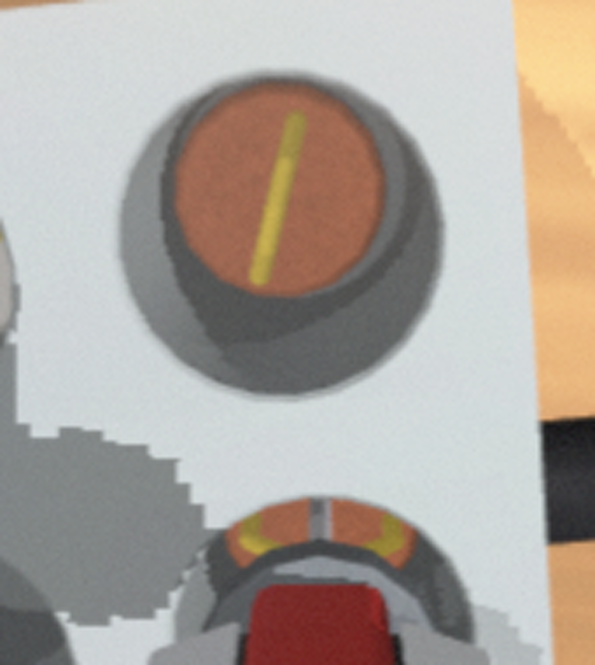

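```bash
python3 -m creep '{"fingers":[0,0,0,0,0],"translation":[[0.02,0.002,-0.008],[0.02,0.002,0],[0.022,0.002,0],[0,0,0],[0,0,0]],"roll":[0,0,0,0,0]}'
python3 -m creep '{"fingers":[0,0,0,0,0],"translation":[[0,0,0.02],[0,0,0.03],[0,0,0.03],[0,0,0.03],[0,0,0.03]],"roll":[0,0,0,0,0]}'
for i in 1 2; do python3 -m creep '{"fingers":[0,0,0,0,0],"translation":[[0,0,0.05],[0,0,0.06],[0,0,0.06],[0,0,0.06],[0,0,0.05]],"roll":[0,0,0,0,0]}'; done
python3 -m creep '{"fingers":[0,0,0,0,0],"translation":[[0,0,0],[0,0,0],[0,0,0],[0,0,0],[0,0,0]],"roll":[0,0,0,0,0]}'
python3 -c "
from m import *
s=st();im=r.grab_frame('wrist');cv2.imwrite('pics/k4.png',im[:,:,::-1])
meas('pics/k4.png',cam('wrist',s))
im=r.grab_frame('top');cv2.imwrite('pics/k5.png',im[:,:,::-1])"
```

```text
time: 22.6
ee_pos: [553.6, 57.5, 180.7]
tcp_rot: [-0.068, 1.57, 0.068]
ft_force: [0.2, -0.8, -1.1]
grip_width: 18.0
time: 23.02
ee_pos: [553.5, 57.5, 209.9]
tcp_rot: [-0.068, 1.569, 0.068]
ft_force: [-0.4, -0.1, -1.6]
grip_width: 17.8
time: 23.43
ee_pos: [553.7, 57.4, 267.1]
tcp_rot: [-0.068, 1.568, 0.068]
ft_force: [-0.5, -0.2, -1.3]
grip_width: 17.8
time: 23.85
ee_pos: [553.5, 57.5, 322.4]
tcp_rot: [-0.068, 1.569, 0.068]
ft_force: [0.7, -1.3, -1.9]
grip_width: 17.9
time: 24.27
ee_pos: [553.1, 57.4, 319.8]
tcp_rot: [-0.068, 1.572, 0.068]
ft_force: [0.1, -0.9, -1.6]
grip_width: 17.7
t 24.27 tcp [553.1   57.44 319.82] jaw-y yaw 95.0 down [-0.  0. -1.] F [ 0.07 -0.88 -1.6 ] w 17.7 q [ 0.    0.11  1.15  0.    1.89 -1.66]
[312.18 132.15] feet mid46 [491.5   43.37] crown72 [490.37  43.49] yaw -9.1 len 30
[243.99 142.27] feet mid46 [506.8  -24.95] crown72 [505.37 -20.7 ] yaw -67.6 len 31
[307.66 236.61] feet mid46 [600.16  48.21] crown72 [595.2   46.88] yaw -117.7 len 22
[335.46 236.93] feet mid46 [599.17  75.49] crown72 [592.92  76.06] yaw -59.3 len 21
[194.06 344.25] feet mid46 [739.99 -74.82] crown72 [731.21 -67.56] yaw -58.2 len 36
```

View pics/k4.png

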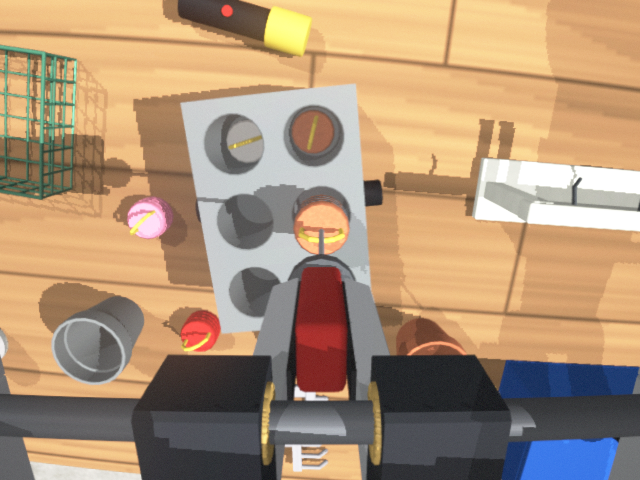

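View pics/k5.png

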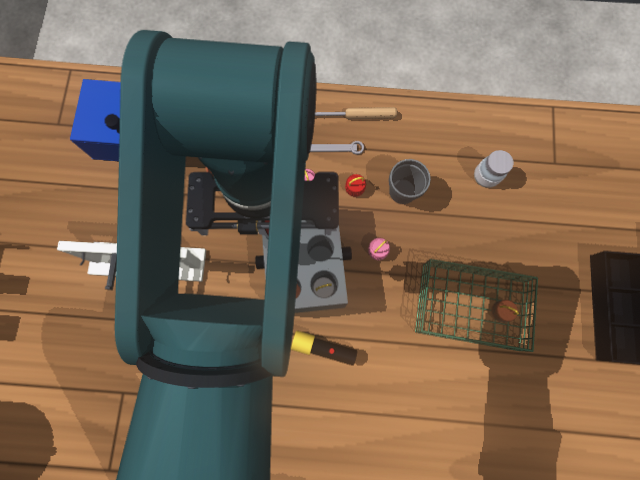

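```bash
python3 -m creep '{"fingers":[0,0,0,0,0],"translation":[[-0.006,-0.036,0],[-0.012,-0.071,0],[-0.015,-0.095,0],[-0.019,-0.119,0],[-0.019,-0.119,0]],"roll":[0,0,0,0,0]}'
python3 -m creep '{"fingers":[0,0,0,0,0],"translation":[[-0.019,-0.119,0],[-0.019,-0.119,0],[-0.019,-0.119,0],[-0.019,-0.119,0],[-0.019,-0.119,0]],"roll":[0,0,0,0,0]}'
python3 -m creep '{"fingers":[0,0,0,0,0],"translation":[[-0.019,-0.119,0],[-0.019,-0.119,0],[-0.019,-0.119,0],[-0.019,-0.119,0],[-0.019,-0.119,0]],"roll":[0,0,0,0,0]}'
python3 -m creep '{"fingers":[0,0,0,0,0],"translation":[[-0.019,-0.119,0],[-0.015,-0.095,0],[-0.01,-0.06,0],[-0.006,-0.036,0],[-0.002,-0.012,0]],"roll":[0,0,0,0,0]}'
python3 -m creep '{"fingers":[0,0,0,0,0],"translation":[[0,0,0],[0,0,0],[0,0,0],[0,0,0],[0,0,0]],"roll":[0,0,0,0,0]}'
python3 -c "
from h import *
st();im=r.grab_frame('wrist');cv2.imwrite('pics/l1.png',im[:,:,::-1])"
```

```text
time: 24.78
ee_pos: [538.8, -31.6, 320.8]
tcp_rot: [-0.069, 1.57, 0.068]
ft_force: [0.5, -0.2, -2.0]
grip_width: 18.0
time: 25.2
ee_pos: [519.5, -151.2, 320.9]
tcp_rot: [-0.068, 1.57, 0.067]
ft_force: [-0.2, 1.0, -1.8]
grip_width: 17.9
time: 25.62
ee_pos: [500.4, -270.1, 320.9]
tcp_rot: [-0.068, 1.57, 0.068]
ft_force: [-0.7, -0.4, -1.1]
grip_width: 17.5
time: 26.03
ee_pos: [490.4, -333.9, 320.5]
tcp_rot: [-0.066, 1.57, 0.067]
ft_force: [0.1, 0.1, -1.9]
grip_width: 18.0
time: 26.45
ee_pos: [491.1, -332.2, 321.2]
tcp_rot: [-0.069, 1.569, 0.069]
ft_force: [0.3, 0.4, -1.7]
grip_width: 17.5
t 26.45 tcp [ 491.07 -332.19  321.2 ] jaw-y yaw 95.0 down [ 0. -0. -1.] F [ 0.33  0.36 -1.68] w 17.5 q [-0.69  0.19  1.05  0.    1.9  -2.35]
```

View pics/l1.png

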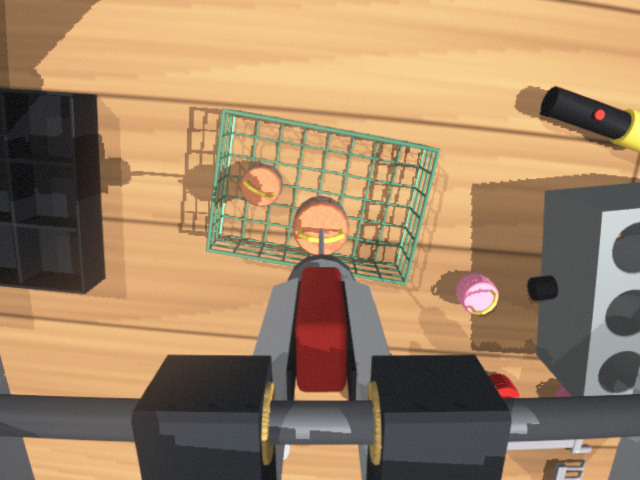

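```bash
python3 - <<'E'
from h import *
c=cam('wrist')
P=onz(c,[[222,110],[438,150],[406,284],[207,250]],62);print(P,P.mean(0))
print('cart1',onz(c,[[261,187]],36))
E
python3 -m creep '{"fingers":[0,0,0,0,0],"translation":[[0,0,-0.03],[0,0,-0.06],[0,0,-0.09],[0,0,-0.09],[0,0,-0.09]],"roll":[0,0,0,0,0]}'
python3 -m creep '{"fingers":[0,0,0,0,0],"translation":[[0,0,-0.09],[0,0,-0.09],[0,0,-0.06],[0,0,-0.04],[0,0,-0.02]],"roll":[0,0,0,0,0]}'
python3 -m creep '{"fingers":[0,0,0,0,0],"translation":[[0,0,-0.015],[0,0,-0.02],[0,0,-0.02],[0,0,-0.015],[0,0,0]],"roll":[0,0,0,0,0]}'
python3 -m creep '{"fingers":[0,0,0,0,0],"translation":[[0,0,0],[0,0,0],[0,0,0],[0,0,0],[0,0,0]],"roll":[0,0,0,0,0]}'
python3 -c "
from h import *
st();im=r.grab_frame('wrist');cv2.imwrite('pics/l2.png',im[:,:,::-1])
im=r.grab_frame('scene');crop(im,60,160,300,360,3,'pics/l3.png')"
```

```text
[[ 415.62 -435.29   62.  ]
 [ 435.46 -220.85   62.  ]
 [ 579.87 -232.61   62.  ]
 [ 559.77 -447.56   62.  ]] [ 497.68 -334.08   62.  ]
cart1 [[ 492.58 -396.97   36.  ]]
time: 26.92
ee_pos: [490.7, -332.7, 247.8]
tcp_rot: [-0.068, 1.57, 0.068]
ft_force: [0.4, 0.2, -2.7]
grip_width: 17.7
time: 27.33
ee_pos: [490.3, -332.5, 187.3]
tcp_rot: [-0.067, 1.571, 0.069]
ft_force: [0.2, 0.9, -0.6]
grip_width: 18.0
time: 27.75
ee_pos: [490.7, -332.9, 174.6]
tcp_rot: [-0.068, 1.57, 0.068]
ft_force: [0.2, -0.2, -1.1]
grip_width: 18.0
time: 28.17
ee_pos: [490.9, -333.0, 175.1]
tcp_rot: [-0.068, 1.569, 0.068]
ft_force: [0.3, 0.3, -1.7]
grip_width: 17.6
t 28.17 tcp [ 490.87 -333.02  175.14] jaw-y yaw 95.0 down [ 0. -0. -1.] F [ 0.27  0.33 -1.74] w 17.6 q [-0.69  0.19  1.33  0.    1.61 -2.35]
```

View pics/l3.png

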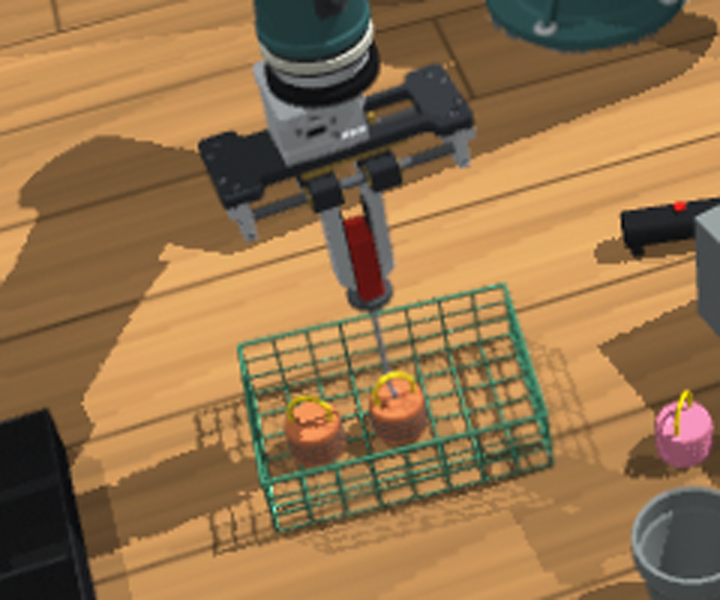

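```bash
python3 -m creep '{"fingers":[0,0,0,0,0],"translation":[[-0.02,-0.002,0],[-0.03,-0.002,0],[-0.03,-0.003,0],[0,0,0],[0,0,0]],"roll":[0,0,0,0,0]}'
python3 -m creep '{"fingers":[0,0,0,0,0],"translation":[[0,0,0.02],[0,0,0.06],[0,0,0.08],[0,0,0.08],[0,0,0.08]],"roll":[0,0,0,0,0]}'
python3 -m creep '{"fingers":[0,0,0,0,0],"translation":[[0,0,0.08],[0,0,0.08],[0,0,0.08],[0,0,0.06],[0,0,0]],"roll":[0,0,0,0,0]}'
python3 -c "
from h import *
st();im=r.grab_frame('wrist');cv2.imwrite('pics/l4.png',im[:,:,::-1])
im=r.grab_frame('scene');crop(im,60,160,300,360,3,'pics/l5.png')"
```

```text
time: 28.68
ee_pos: [474.3, -334.5, 175.1]
tcp_rot: [-0.067, 1.569, 0.067]
ft_force: [-0.9, 0.7, -1.5]
grip_width: 18.0
time: 29.1
ee_pos: [475.1, -334.4, 240.9]
tcp_rot: [-0.069, 1.569, 0.068]
ft_force: [0.2, 0.5, -1.4]
grip_width: 17.4
time: 29.52
ee_pos: [475.9, -335.1, 303.8]
tcp_rot: [-0.072, 1.564, 0.064]
ft_force: [-0.6, 0.8, -1.3]
grip_width: 17.8
t 29.52 tcp [ 475.87 -335.05  303.82] jaw-y yaw 95.0 down [ 0.01 -0.01 -1.  ] F [-0.59  0.76 -1.28] w 17.8 q [-0.71  0.15  1.13  0.    1.85 -2.37]
```

View pics/l5.png

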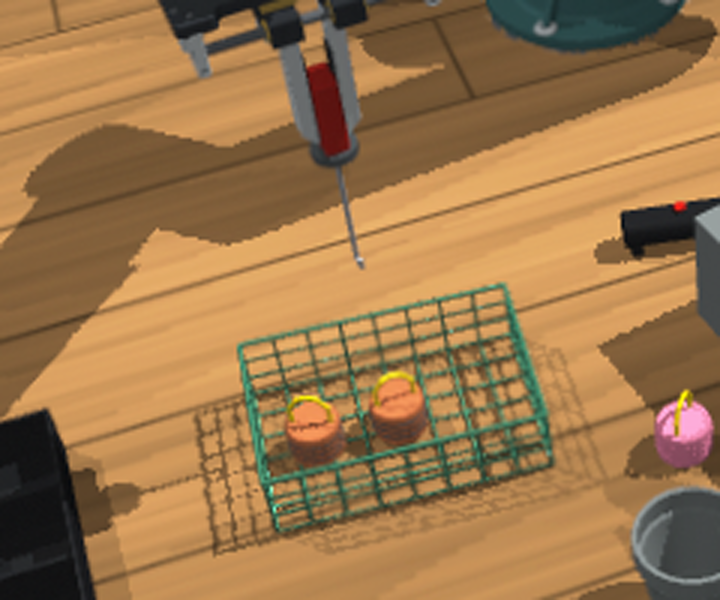

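Both stand upright in the basket. Now to the third, with a turn of about −104°.

```bash
for i in 1 2 3; do python3 -m creep '{"fingers":[0,0,0,0,0],"translation":[[0.005,0.1,0],[0.005,0.1,0],[0.005,0.1,0],[0.005,0.1,0],[0.005,0.1,0]],"roll":[-0.9,-0.9,-0.9,-0.9,-0.9]}'; done
python3 -m creep '{"fingers":[0,0,0,0,0],"translation":[[0.005,0.1,0],[0.005,0.1,0],[0.005,0.1,0],[0.005,0.08,0],[0,0.04,0]],"roll":[-0.9,-0.9,-0.9,-0.9,-0.2]}'
python3 -m creep '{"fingers":[0,0,0,0,0],"translation":[[0,0,0],[0,0,0],[0,0,0],[0,0,0],[0,0,0]],"roll":[0,0,0,0,0]}'
python3 -c "
from m import *
s=st();im=r.grab_frame('wrist');cv2.imwrite('pics/n1.png',im[:,:,::-1]);meas('pics/n1.png',cam('wrist',s))"
```

```text
time: 30.03
ee_pos: [479.3, -233.2, 297.4]
tcp_rot: [0.307, 1.551, -0.305]
ft_force: [0.2, -0.6, -0.3]
grip_width: 17.9
time: 30.45
ee_pos: [484.3, -133.1, 297.6]
tcp_rot: [0.672, 1.467, -0.672]
ft_force: [-0.6, -0.1, -1.0]
grip_width: 18.0
time: 30.87
ee_pos: [489.2, -33.2, 297.6]
tcp_rot: [1.031, 1.315, -1.033]
ft_force: [-0.7, 0.0, -0.7]
grip_width: 18.0
time: 31.28
ee_pos: [493.3, 51.6, 297.5]
tcp_rot: [1.322, 1.134, -1.325]
ft_force: [1.1, 0.1, -1.5]
grip_width: 17.4
time: 31.7
ee_pos: [493.8, 49.0, 298.7]
tcp_rot: [1.322, 1.132, -1.323]
ft_force: [-0.3, -0.3, -1.1]
grip_width: 18.0
t 31.70 tcp [493.76  48.97 298.74] jaw-y yaw -8.9 down [-0. -0. -1.] F [-0.3  -0.32 -1.14] w 18.0 q [-0.02 -0.03  1.33 -0.    1.84  0.14]
[572.52 174.05] feet mid46 [743.25  34.72] crown72 [734.17  35.79] yaw -162.4 len 35
[319.54 205.56] feet mid46 [490.63  41.49] crown72 [490.99  43.85] yaw 172.6 len 31
[567.85 274.46] feet mid46 [740.54 -74.4 ] crown72 [730.73 -63.03] yaw -59.0 len 38
[443.17 343.27] feet mid46 [ 601.07 -133.24] crown72 [ 594.99 -122.52] yaw 131.1 len 37
```

View pics/n1.png

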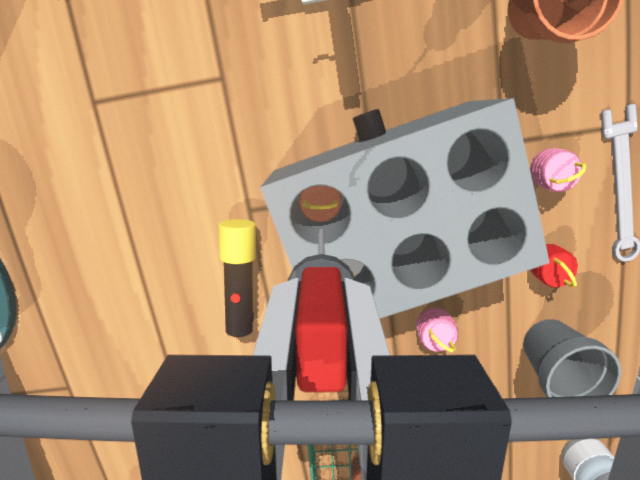

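```bash
python3 -m creep '{"fingers":[0,0,0,0,0],"translation":[[0,0.033,0],[0,0.03,-0.06],[0,0,-0.09],[0,0,-0.09],[0,0,0]],"roll":[0,0,0,0,0]}'
python3 -m creep '{"fingers":[0,0,0,0,0],"translation":[[0,0,0],[0,0,0],[0,0,0],[0,0,0],[0,0,0]],"roll":[0,0,0,0,0]}'
python3 -c "
from m import *
s=st();im=r.grab_frame('wrist');cv2.imwrite('pics/n2.png',im[:,:,::-1]);crop(im,230,130,400,300,3.5,'pics/n3.png')"
```

```text
time: 32.17
ee_pos: [491.7, 62.8, 245.8]
tcp_rot: [1.317, 1.138, -1.328]
ft_force: [-0.4, 0.3, -1.3]
grip_width: 17.7
time: 32.58
ee_pos: [494.3, 62.3, 252.0]
tcp_rot: [1.323, 1.131, -1.32]
ft_force: [0.1, 0.8, -1.9]
grip_width: 17.9
t 32.58 tcp [494.25  62.26 251.96] jaw-y yaw -8.8 down [ 0.  0. -1.] F [ 0.14  0.81 -1.88] w 17.9 q [ 0.01 -0.03  1.43 -0.    1.75  0.17]
```

View pics/n3.png

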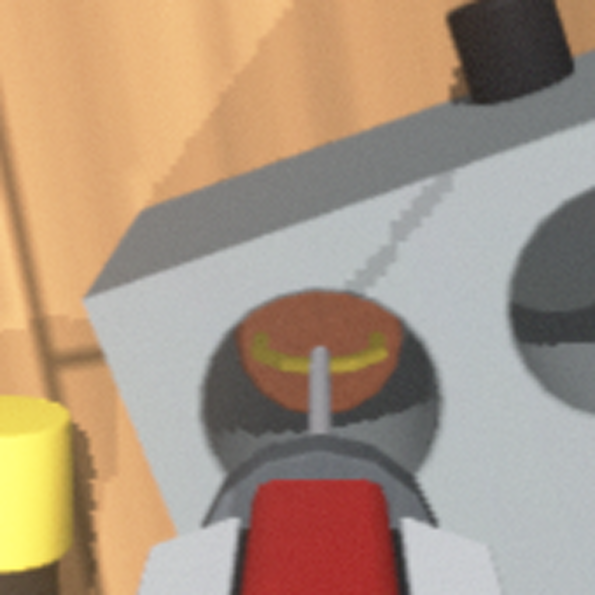

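```bash
python3 -m creep '{"fingers":[0,0,0,0,0],"translation":[[0,0,-0.03],[0,0,-0.08],[0,0,-0.08],[0,0,-0.08],[0,0,-0.075]],"roll":[0,0,0,0,0]}'
python3 -m creep '{"fingers":[0,0,0,0,0],"translation":[[0,0,0],[0,0,0],[0,0,0],[0,0,0],[0,0,0]],"roll":[0,0,0,0,0]}'
python3 -c "
from m import *
s=st();im=r.grab_frame('wrist');crop(im,230,130,400,300,3.5,'pics/n4.png')"
```

```text
time: 33.05
ee_pos: [493.6, 62.2, 180.7]
tcp_rot: [1.322, 1.132, -1.322]
ft_force: [0.2, -0.1, -0.1]
grip_width: 17.5
time: 33.47
ee_pos: [494.5, 62.3, 183.2]
tcp_rot: [1.323, 1.13, -1.32]
ft_force: [0.9, 0.6, -1.1]
grip_width: 17.4
t 33.47 tcp [494.49  62.27 183.24] jaw-y yaw -8.8 down [ 0.  0. -1.] F [ 0.86  0.61 -1.05] w 17.4 q [ 0.01 -0.02  1.55 -0.    1.61  0.17]
```

View pics/n4.png

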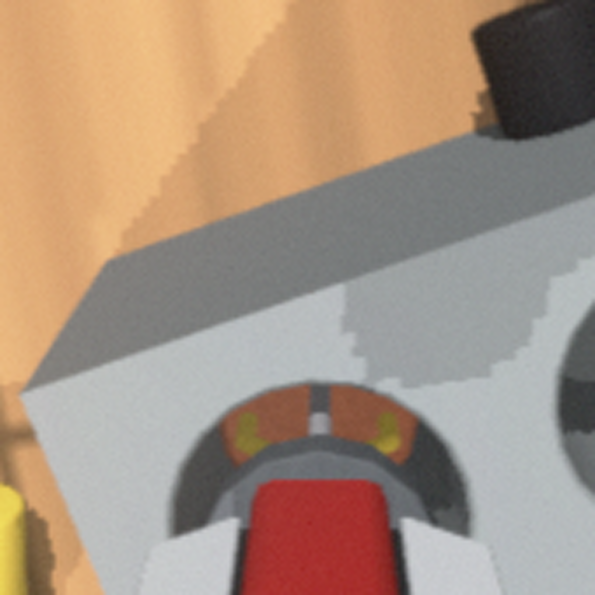

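```bash
python3 -m creep '{"fingers":[0,0,0,0,0],"translation":[[-0.004,-0.022,-0.005],[-0.004,-0.022,0],[-0.003,-0.022,0],[0,0,0],[0,0,0]],"roll":[0,0,0,0,0]}'
python3 -m creep '{"fingers":[0,0,0,0,0],"translation":[[0,0,0.02],[0,0,0.03],[0,0,0.03],[0,0,0.03],[0,0,0.03]],"roll":[0,0,0,0,0]}'
for i in 1 2; do python3 -m creep '{"fingers":[0,0,0,0,0],"translation":[[0,0,0.05],[0,0,0.06],[0,0,0.06],[0,0,0.06],[0,0,0.05]],"roll":[0,0,0,0,0]}'; done
python3 -m creep '{"fingers":[0,0,0,0,0],"translation":[[0,0,0],[0,0,0],[0,0,0],[0,0,0],[0,0,0]],"roll":[0,0,0,0,0]}'
python3 -c "
from m import *
s=st();im=r.grab_frame('wrist');cv2.imwrite('pics/n5.png',im[:,:,::-1])
im=r.grab_frame('top');cv2.imwrite('pics/n6.png',im[:,:,::-1])"
```

```text
time: 33.93
ee_pos: [491.5, 48.7, 180.9]
tcp_rot: [1.323, 1.132, -1.322]
ft_force: [-0.6, -0.4, -1.2]
grip_width: 17.7
time: 34.35
ee_pos: [491.7, 49.1, 209.8]
tcp_rot: [1.322, 1.132, -1.321]
ft_force: [0.1, -0.5, -1.4]
grip_width: 17.6
time: 34.77
ee_pos: [492.0, 49.0, 267.1]
tcp_rot: [1.323, 1.131, -1.32]
ft_force: [1.2, -0.2, -1.5]
grip_width: 17.8
time: 35.18
ee_pos: [491.7, 49.1, 322.5]
tcp_rot: [1.323, 1.132, -1.321]
ft_force: [0.2, -0.1, -1.4]
grip_width: 18.0
time: 35.6
ee_pos: [491.3, 49.1, 319.9]
tcp_rot: [1.321, 1.133, -1.324]
ft_force: [-1.1, -0.3, -1.5]
grip_width: 18.0
t 35.60 tcp [491.26  49.05 319.9 ] jaw-y yaw -8.8 down [-0.  0. -1.] F [-1.11 -0.26 -1.48] w 18.0 q [-0.02 -0.03  1.29 -0.    1.89  0.14]
```

View pics/n5.png

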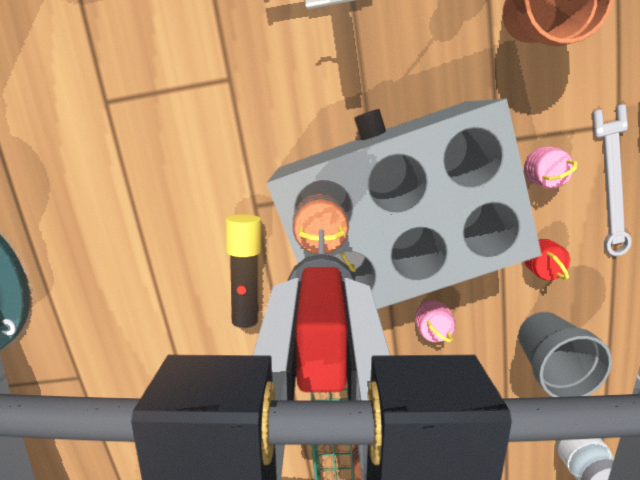

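View pics/n6.png

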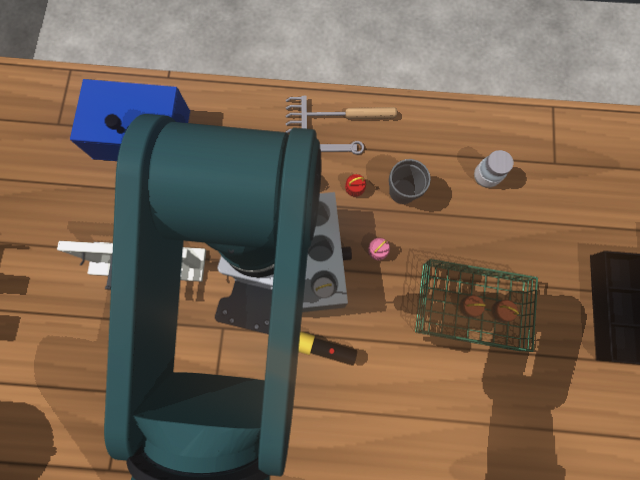

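```bash
python3 -m creep '{"fingers":[0,0,0,0,0],"translation":[[0.001,-0.03,0],[0.002,-0.06,0],[0.003,-0.08,0],[0.004,-0.096,0],[0.004,-0.096,0]],"roll":[0,0,0,0,0]}'
python3 -m creep '{"fingers":[0,0,0,0,0],"translation":[[0.004,-0.096,0],[0.004,-0.096,0],[0.004,-0.096,0],[0.004,-0.096,0],[0.004,-0.096,0]],"roll":[0,0,0,0,0]}'
python3 -m creep '{"fingers":[0,0,0,0,0],"translation":[[0.004,-0.096,0],[0.004,-0.096,0],[0.004,-0.096,0],[0.004,-0.096,0],[0.004,-0.096,0]],"roll":[0,0,0,0,0]}'
python3 -m creep '{"fingers":[0,0,0,0,0],"translation":[[0.003,-0.085,0],[0.002,-0.07,0],[0.002,-0.05,0],[0.001,-0.03,0],[0,-0.015,0]],"roll":[0,0,0,0,0]}'
python3 -m creep '{"fingers":[0,0,0,0,0],"translation":[[0,0,0],[0,0,0],[0,0,0],[0,0,0],[0,0,0]],"roll":[0,0,0,0,0]}'
python3 -c "
from h import *
st();im=r.grab_frame('wrist');cv2.imwrite('pics/o1.png',im[:,:,::-1])
im=r.grab_frame('top');cv2.imwrite('pics/o2.png',im[:,:,::-1])
im=r.grab_frame('scene');crop(im,60,100,360,360,2.6,'pics/o3.png')"
```

```text
time: 36.12
ee_pos: [494.3, -25.0, 320.9]
tcp_rot: [1.322, 1.132, -1.322]
ft_force: [-0.3, -0.5, -1.1]
grip_width: 17.7
time: 36.53
ee_pos: [498.0, -121.5, 320.9]
tcp_rot: [1.322, 1.131, -1.323]
ft_force: [0.9, 0.5, -1.7]
grip_width: 17.9
time: 36.95
ee_pos: [501.8, -217.5, 320.8]
tcp_rot: [1.322, 1.131, -1.323]
ft_force: [0.9, -0.0, -1.7]
grip_width: 18.1
time: 37.37
ee_pos: [503.8, -266.3, 320.7]
tcp_rot: [1.323, 1.132, -1.323]
ft_force: [-0.3, 0.0, -2.2]
grip_width: 17.9
time: 37.78
ee_pos: [504.1, -264.7, 321.1]
tcp_rot: [1.321, 1.132, -1.321]
ft_force: [0.6, 0.2, -0.2]
grip_width: 17.9
t 37.78 tcp [ 504.07 -264.75  321.12] jaw-y yaw -8.8 down [ 0. -0. -1.] F [ 0.56  0.19 -0.23] w 17.9 q [-0.58  0.14  1.11  0.    1.89 -0.43]
```

View pics/o1.png

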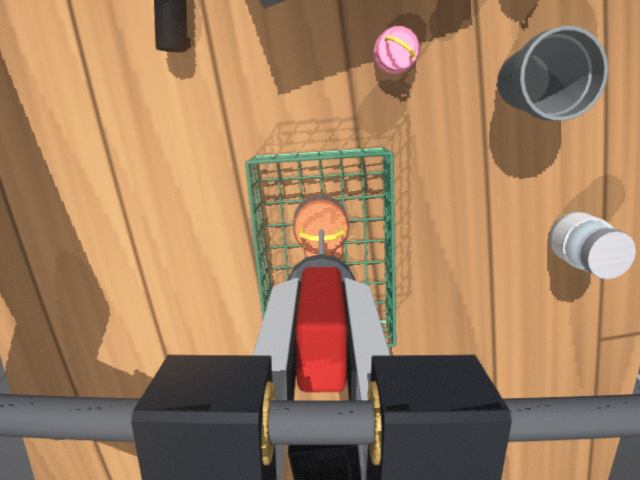

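View pics/o3.png

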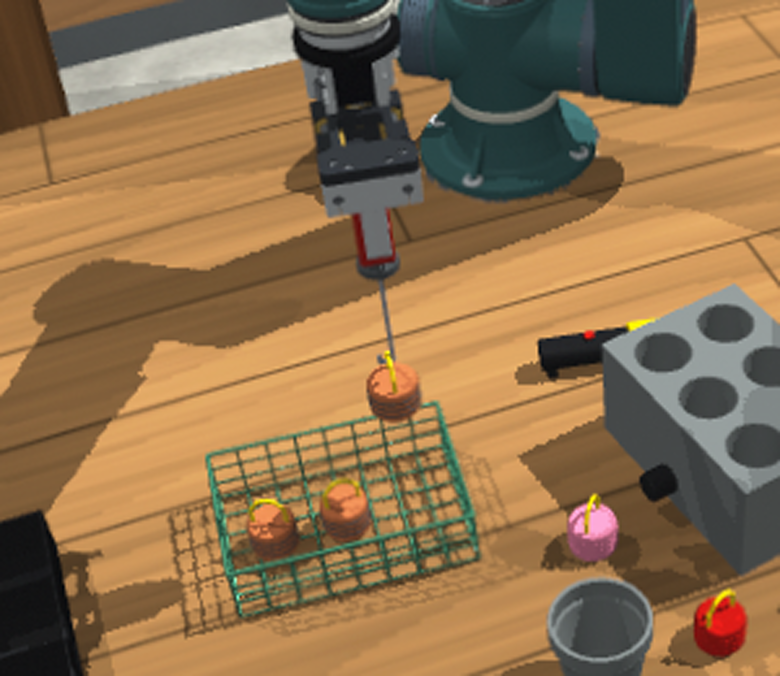

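```bash
python3 - <<'E'
from h import *
print(onz(cam('wrist'),[[247,160],[392,150]],62))
E
python3 -m creep '{"fingers":[0,0,0,0,0],"translation":[[0,0,-0.03],[0,0,-0.06],[0,0,-0.09],[0,0,-0.09],[0,0,-0.09]],"roll":[0,0,0,0,0]}'
python3 -m creep '{"fingers":[0,0,0,0,0],"translation":[[0,0,-0.09],[0,0,-0.09],[0,0,-0.06],[0,0,-0.04],[0,0,-0.02]],"roll":[0,0,0,0,0]}'
python3 -m creep '{"fingers":[0,0,0,0,0],"translation":[[0,0,-0.015],[0,0,-0.02],[0,0,-0.02],[0,0,-0.015],[0,0,0]],"roll":[0,0,0,0,0]}'
python3 -m creep '{"fingers":[0,0,0,0,0],"translation":[[0,0,0],[0,0,0],[0,0,0],[0,0,0],[0,0,0]],"roll":[0,0,0,0,0]}'
python3 -c "
from h import *
st()
im=r.grab_frame('scene');crop(im,60,160,300,360,3,'pics/o4.png')"
```

```text
[[ 436.36 -218.85   62.  ]
 [ 579.96 -231.35   62.  ]]
time: 38.35
ee_pos: [503.9, -265.2, 247.8]
tcp_rot: [1.322, 1.132, -1.322]
ft_force: [0.4, -0.0, -1.5]
grip_width: 17.8
time: 38.77
ee_pos: [503.5, -265.0, 187.4]
tcp_rot: [1.322, 1.134, -1.323]
ft_force: [0.9, 0.2, -1.4]
grip_width: 17.8
time: 39.18
ee_pos: [504.0, -265.3, 174.6]
tcp_rot: [1.322, 1.132, -1.322]
ft_force: [-0.5, 0.3, -0.1]
grip_width: 17.5
time: 39.6
ee_pos: [504.1, -265.4, 175.1]
tcp_rot: [1.322, 1.132, -1.322]
ft_force: [0.1, 1.2, -1.2]
grip_width: 17.8
t 39.60 tcp [ 504.05 -265.4   175.1 ] jaw-y yaw -8.8 down [ 0. -0. -1.] F [ 0.12  1.16 -1.23] w 17.8 q [-0.58  0.14  1.39  0.    1.61 -0.43]
```

View pics/o4.png

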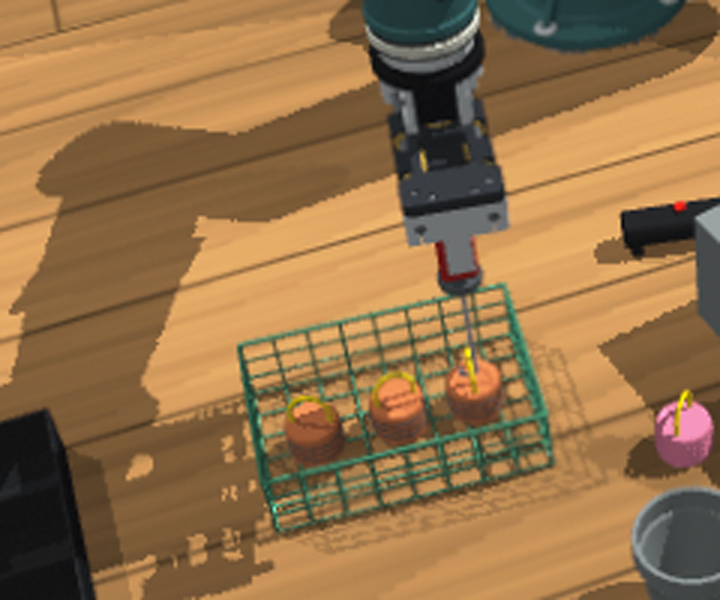

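```bash
python3 -m creep '{"fingers":[0,0,0,0,0],"translation":[[0.004,0.02,0],[0.004,0.03,0],[0.004,0.03,0],[0,0,0],[0,0,0]],"roll":[0,0,0,0,0]}'
python3 -m creep '{"fingers":[0,0,0,0,0],"translation":[[0,0,0.02],[0,0,0.06],[0,0,0.08],[0,0,0.08],[0,0,0.08]],"roll":[0,0,0,0,0]}'
python3 -m creep '{"fingers":[0,0,0,0,0],"translation":[[0,0,0.08],[0,0,0.08],[0,0,0.08],[0,0,0.08],[0,0,0]],"roll":[0,0,0,0,0]}'
python3 -m creep '{"fingers":[0,0,0,0,0],"translation":[[0,0,0],[0,0,0],[0,0,0],[0,0,0],[0,0,0]],"roll":[0,0,0,0,0]}'
python3 -c "
from h import *
st();im=r.grab_frame('wrist');cv2.imwrite('pics/p1.png',im[:,:,::-1])
im=r.grab_frame('top');cv2.imwrite('pics/p3.png',im[:,:,::-1])
im=r.grab_frame('scene');cv2.imwrite('pics/p2.png',im[:,:,::-1])"
```

```text
time: 40.07
ee_pos: [506.5, -248.8, 175.0]
tcp_rot: [1.321, 1.132, -1.321]
ft_force: [-0.7, -0.4, -1.0]
grip_width: 18.0
time: 40.48
ee_pos: [506.5, -249.6, 240.8]
tcp_rot: [1.322, 1.131, -1.322]
ft_force: [-0.2, -0.2, -1.3]
grip_width: 17.6
time: 40.9
ee_pos: [507.5, -250.3, 308.4]
tcp_rot: [1.323, 1.123, -1.318]
ft_force: [0.6, 0.9, -0.6]
grip_width: 17.7
time: 41.32
ee_pos: [506.1, -249.2, 301.7]
tcp_rot: [1.322, 1.134, -1.323]
ft_force: [0.9, -0.5, -0.7]
grip_width: 18.0
t 41.32 tcp [ 506.1  -249.18  301.74] jaw-y yaw -8.8 down [-0.  0. -1.] F [ 0.94 -0.53 -0.67] w 18.0 q [-0.56  0.12  1.17  0.    1.86 -0.4 ]
```

View pics/p2.png

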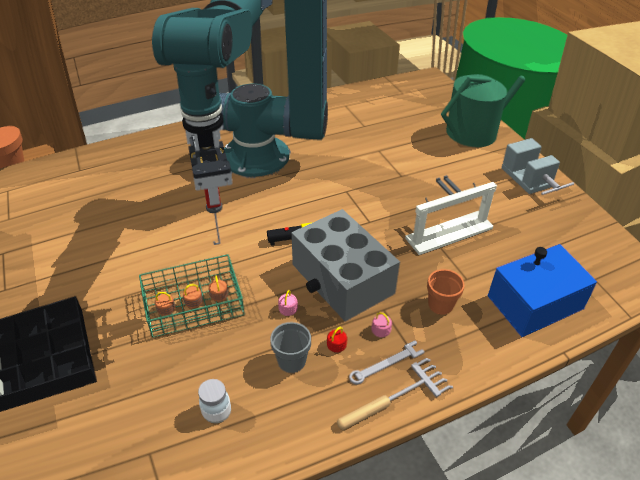

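View pics/p3.png

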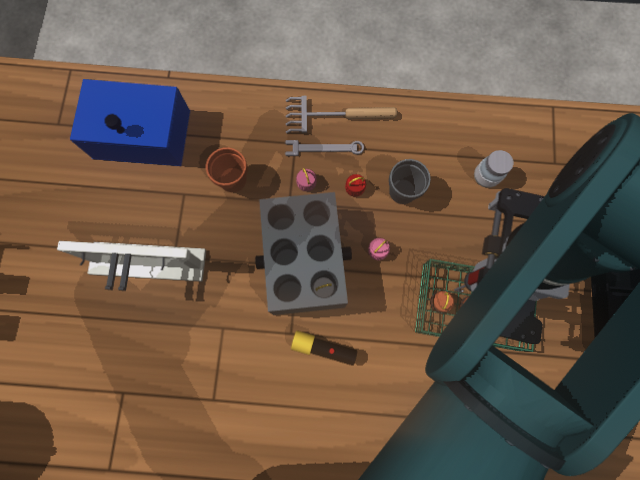

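```bash
for i in 1 2 3 4 5; do python3 -m creep '{"fingers":[0,0,0,0,0],"translation":[[-0.018,0.12,0],[-0.018,0.12,0],[-0.018,0.12,0],[-0.018,0.12,0],[-0.018,0.12,0]],"roll":[0.54,0.54,0.54,0.54,0.54]}' | head -2; done
python3 -m creep '{"fingers":[0,0,0,0,0],"translation":[[0,0,0],[0,0,0],[0,0,0],[0,0,0],[0,0,0]],"roll":[0,0,0,0,0]}'
python3 -c "
from h import *
st();im=r.grab_frame('wrist');cv2.imwrite('pics/q1.png',im[:,:,::-1])
im=r.grab_frame('top');crop(im,0,200,240,380,3.3,'pics/q2.png')"
```

```text
time: 41.88
ee_pos: [488.0, -128.3, 302.8]
time: 42.3
ee_pos: [470.0, -8.2, 303.0]
time: 42.72
ee_pos: [452.0, 111.8, 303.0]
time: 43.13
ee_pos: [434.0, 231.8, 303.0]
time: 43.55
ee_pos: [416.0, 351.9, 302.9]
time: 43.97
ee_pos: [416.7, 349.7, 303.2]
tcp_rot: [0.246, 1.556, -0.246]
ft_force: [-0.2, 0.4, -0.7]
grip_width: 17.8
t 43.97 tcp [416.71 349.71 303.2 ] jaw-y yaw 72.1 down [ 0.  0. -1.] F [-0.25  0.35 -0.75] w 17.8 q [ 0.59  0.07  1.22 -0.    1.85 -0.66]
```

View pics/q1.png

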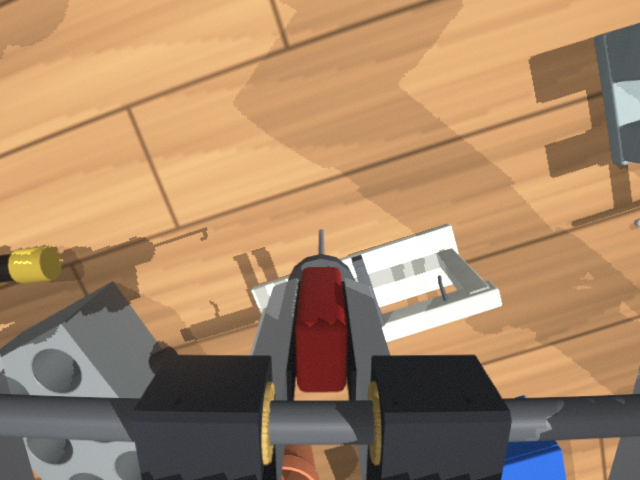

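View pics/q2.png

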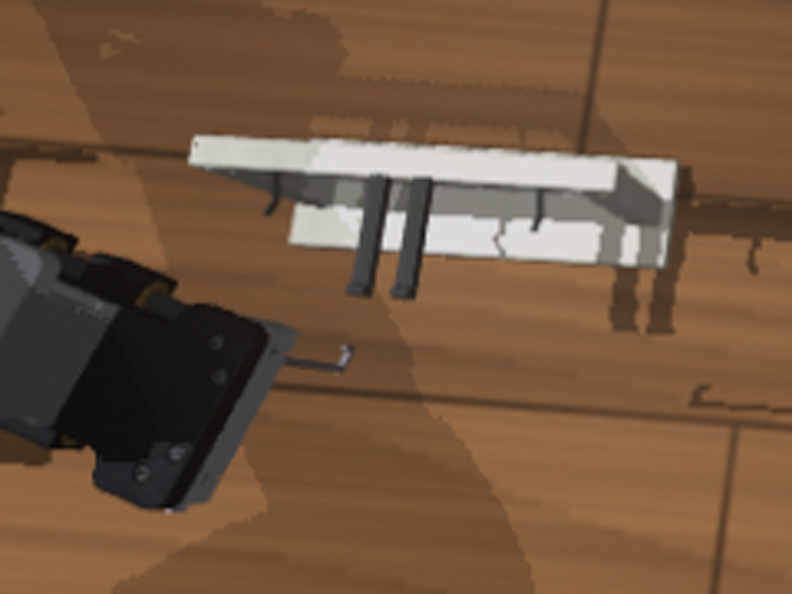

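```bash
python3 -m creep '{"fingers":[0,0,0,0,0],"translation":[[0,0.012,0],[0,0.012,-0.06],[0,0,-0.1],[0,0,-0.1],[0,0,-0.1]],"roll":[0,0,0,0,0]}'
python3 -m creep '{"fingers":[0,0,0,0,0],"translation":[[0,0,-0.1],[0,0,-0.1],[0,0,-0.06],[0,0,0],[0,0,0]],"roll":[0,0,0,0,0]}'
python3 -m creep '{"fingers":[0,0,0,0,0],"translation":[[0,0,0],[0,0,0],[0,0,0],[0,0,0],[0,0,0]],"roll":[0,0,0,0,0]}'
python3 -c "
from h import *
st();im=r.grab_frame('wrist');cv2.imwrite('pics/q3.png',im[:,:,::-1])
im=r.grab_frame('scene');crop(im,370,60,570,260,3,'pics/q4.png')"
```

```text
time: 44.48
ee_pos: [416.2, 355.5, 229.2]
tcp_rot: [0.245, 1.557, -0.245]
ft_force: [-0.1, -0.3, -1.4]
grip_width: 17.7
time: 44.9
ee_pos: [416.0, 355.3, 178.1]
tcp_rot: [0.244, 1.558, -0.245]
ft_force: [0.0, -0.6, -0.5]
grip_width: 18.0
time: 45.32
ee_pos: [416.7, 355.7, 179.7]
tcp_rot: [0.245, 1.556, -0.244]
ft_force: [-0.2, -0.1, -0.7]
grip_width: 17.5
t 45.32 tcp [416.69 355.67 179.68] jaw-y yaw 72.2 down [ 0.  0. -1.] F [-0.15 -0.08 -0.69] w 17.5 q [ 0.6   0.09  1.44  0.    1.61 -0.66]
```

View pics/q3.png

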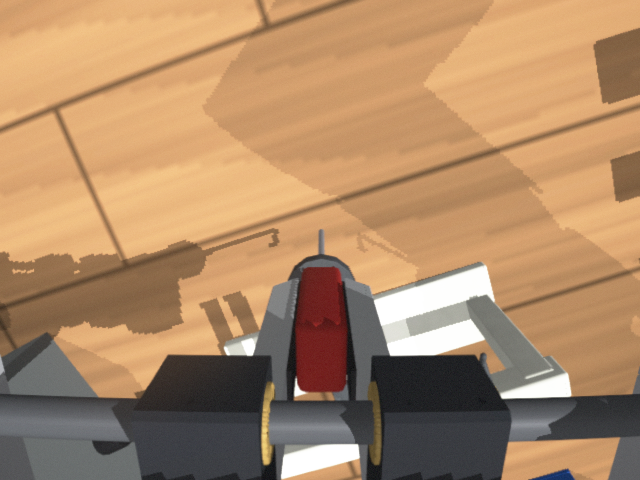

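View pics/q4.png

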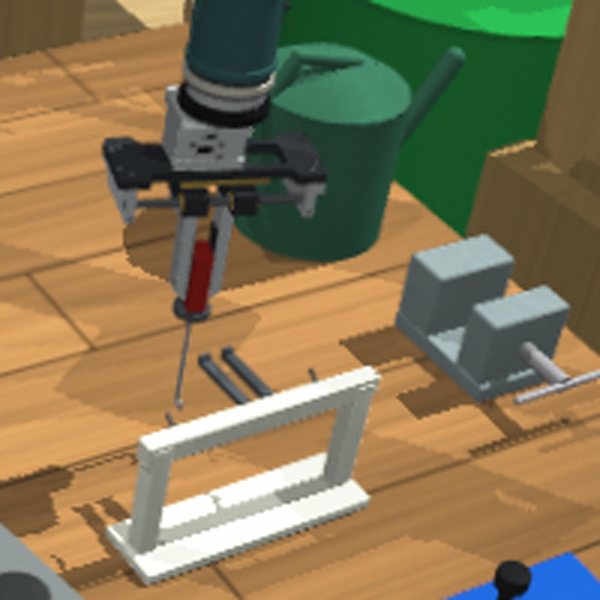

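```bash
python3 -m creep '{"fingers":[0,0,0,0,0],"translation":[[0.04,-0.003,0],[0.06,0,0],[0.06,0,0],[0.06,0,0],[0.06,0.002,0]],"roll":[0,0,0,0,0]}'
python3 -m creep '{"fingers":[0,0,0,0,0],"translation":[[0.06,0.002,0],[0.045,0,0],[0,0,0],[0,0,0],[0,0,0]],"roll":[0,0,0,0,0]}'
python3 -c "
from h import *
st();im=r.grab_frame('wrist');crop(im,200,180,440,350,3,'pics/q5.png')
im=r.grab_frame('scene');crop(im,370,60,570,260,3,'pics/q6.png')"
```

```text
time: 45.83
ee_pos: [474.2, 355.0, 178.7]
tcp_rot: [0.245, 1.557, -0.245]
ft_force: [-0.2, -0.2, -0.9]
grip_width: 17.8
time: 46.25
ee_pos: [493.3, 355.6, 178.7]
tcp_rot: [0.244, 1.558, -0.245]
ft_force: [-0.2, -0.4, -0.8]
grip_width: 18.0
t 46.25 tcp [493.26 355.59 178.67] jaw-y yaw 72.1 down [-0. -0. -1.] F [-0.22 -0.43 -0.76] w 18.0 q [ 0.53  0.23  1.29  0.    1.63 -0.73]
```

View pics/q5.png

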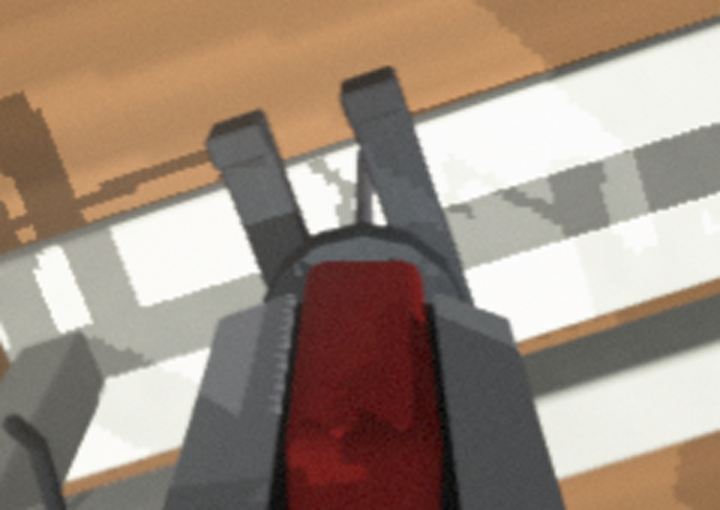

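View pics/q6.png

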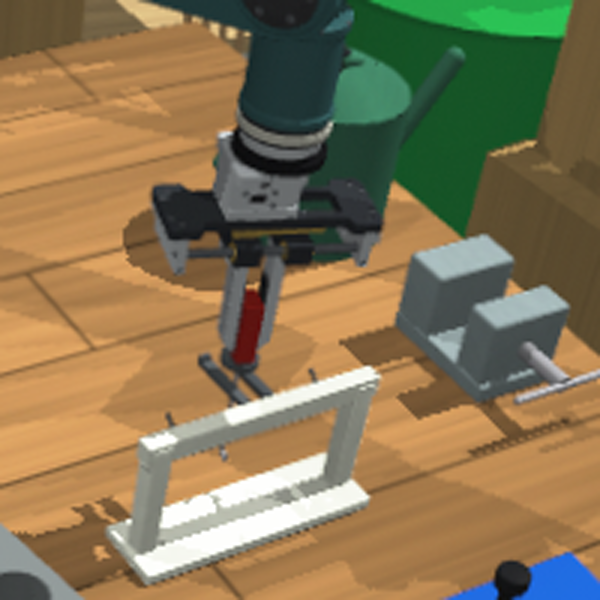

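```bash
python3 -m creep '{"fingers":[0,0,0,0,0],"translation":[[0,0,-0.02],[0,0,-0.02],[0,0,-0.015],[0,0,-0.01],[0,0,0]],"roll":[0,0,0,0,0]}'
python3 -m creep '{"fingers":[0,0,0,0,0],"translation":[[0,0,0],[0,0,0],[0,0,0],[0,0,0],[0,0,0]],"roll":[0,0,0,0,0]}'
python3 -c "
from h import *
st()"
```

```text
time: 46.77
ee_pos: [492.9, 355.5, 164.9]
tcp_rot: [0.244, 1.558, -0.245]
ft_force: [0.0, -0.4, -0.2]
grip_width: 17.9
time: 47.18
ee_pos: [493.5, 355.7, 166.1]
tcp_rot: [0.245, 1.557, -0.244]
ft_force: [0.3, -0.6, -0.8]
grip_width: 18.2
t 47.18 tcp [493.46 355.73 166.1 ] jaw-y yaw 72.2 down [ 0.  0. -1.] F [ 0.27 -0.63 -0.76] w 18.2 q [ 0.53  0.23  1.31  0.    1.6  -0.73]
```

```bash
python3 -m creep '{"fingers":[0,0,0,0,0],"translation":[[0,0,-0.005],[0,0,-0.003],[0,0,0],[0,0,0],[0,0,0]],"roll":[0,0,0,0,0]}'
python3 -m creep '{"fingers":[0.22,0.24,0.26,0.3,0.35],"translation":[[0,0,0],[0,0,0],[0,0,0],[0,0,0],[0,0,0]],"roll":[0,0,0,0,0]}'
python3 -m creep '{"fingers":[0.5,0.5,0.5,0.5,0.5],"translation":[[0,0,0],[0,0,0],[0,0,0],[0,0,0],[0,0,0]],"roll":[0,0,0,0,0]}'
python3 -c "
from h import *
st();im=r.grab_frame('wrist');cv2.imwrite('pics/q7.png',im[:,:,::-1])"
```

```text
time: 47.6
ee_pos: [493.5, 355.7, 164.5]
tcp_rot: [0.245, 1.557, -0.244]
ft_force: [0.4, 0.2, 0.5]
grip_width: 17.3
time: 48.02
ee_pos: [493.4, 355.7, 164.3]
tcp_rot: [0.245, 1.557, -0.244]
ft_force: [-1.0, -0.5, -0.4]
grip_width: 31.2
time: 48.43
ee_pos: [493.4, 355.6, 164.3]
tcp_rot: [0.245, 1.557, -0.244]
ft_force: [-0.3, -0.9, -1.6]
grip_width: 47.1
t 48.43 tcp [493.4  355.65 164.33] jaw-y yaw 72.2 down [ 0.  0. -1.] F [-0.28 -0.9  -1.56] w 47.1 q [ 0.53  0.23  1.31  0.    1.6  -0.73]
```

View pics/q7.png

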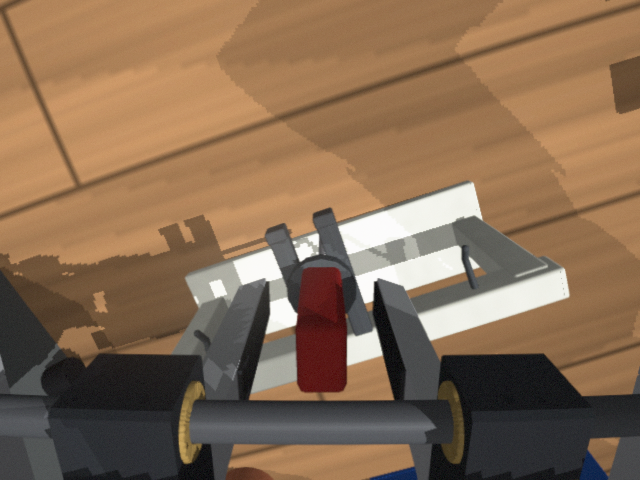

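Hook hangs in the fork, between open fingers. Retreat upward and check everything.

```bash
python3 -m creep '{"fingers":[0.5,0.5,0.5,0.5,0.5],"translation":[[0,0,0.02],[0,0,0.06],[0,0,0.1],[0,0,0.1],[0,0,0.1]],"roll":[0,0,0,0,0]}'
python3 -m creep '{"fingers":[0.5,0.5,0.5,0.5,0.5],"translation":[[0,0,0.1],[0,0,0.1],[0,0,0.1],[0,0,0.06],[0,0,0]],"roll":[0,0,0,0,0]}'
python3 -m creep '{"fingers":[0.5,0.5,0.5,0.5,0.5],"translation":[[-0.1,0,0],[-0.1,0,0],[-0.1,0,0],[-0.1,0,0],[-0.1,0,0]],"roll":[0,0,0,0,0]}'
python3 -m creep '{"fingers":[0.5,0.5,0.5,0.5,0.5],"translation":[[-0.1,0,0],[-0.1,0,0],[0,0,0],[0,0,0],[0,0,0]],"roll":[0,0,0,0,0]}'
python3 -c "
from h import *
st()
im=r.grab_frame('top');cv2.imwrite('pics/r1.png',im[:,:,::-1])
im=r.grab_frame('scene');cv2.imwrite('pics/r2.png',im[:,:,::-1]);crop(im,370,100,570,260,3.5,'pics/r3.png')"
```

```text
time: 48.9
ee_pos: [493.4, 355.7, 242.4]
tcp_rot: [0.245, 1.556, -0.244]
ft_force: [-0.0, 0.4, 0.1]
grip_width: 46.8
time: 49.32
ee_pos: [494.3, 356.2, 317.8]
tcp_rot: [0.249, 1.55, -0.24]
ft_force: [1.1, 0.6, 1.2]
grip_width: 47.1
time: 49.73
ee_pos: [392.3, 355.4, 311.8]
tcp_rot: [0.244, 1.558, -0.245]
ft_force: [-0.4, 0.0, 1.7]
grip_width: 46.8
time: 50.15
ee_pos: [353.8, 355.6, 312.1]
tcp_rot: [0.244, 1.557, -0.245]
ft_force: [-0.0, 0.1, 0.1]
grip_width: 46.9
t 50.15 tcp [353.83 355.58 312.07] jaw-y yaw 72.1 down [ 0. -0. -1.] F [-0.04  0.07  0.08] w 46.9 q [ 0.68 -0.02  1.29 -0.    1.87 -0.58]
```

View pics/r1.png

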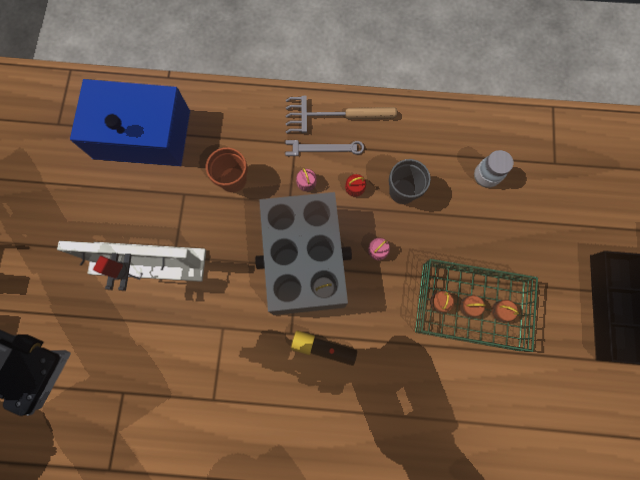

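View pics/r2.png

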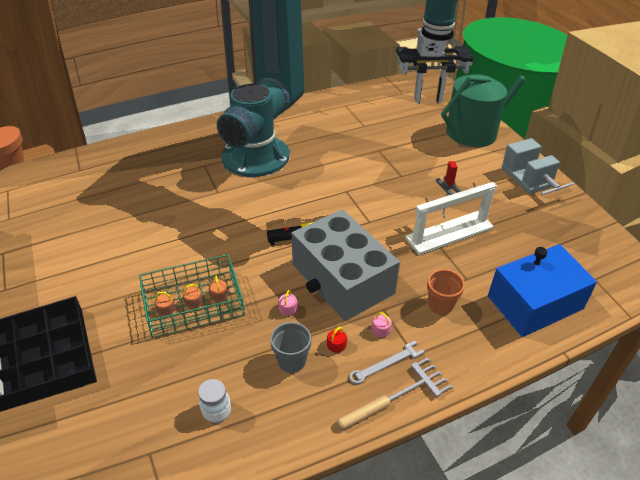

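View pics/r3.png

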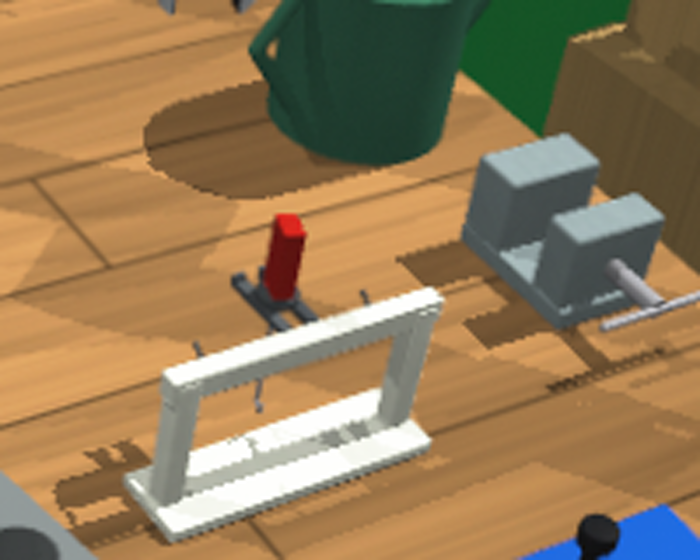

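```bash
python3 -c "
from workcell import r
print(r.close_job())"
```

```text
the job is handed in; nothing more can be done
None
```

The job is done and handed in at about 50 s. All three spent brown cartridges were drawn out of their wells with the hook by their loops and set in the green basket. There was no fourth; the other two wells were already empty. The gripper touched only the hook.

The last top and scene pictures show:
- **Basket:** all three brown cartridges are standing upright in it.
- **Wells:** the white cartridge is still in its well and the other five wells are empty.
- **Hook:** it hangs upright in the rail's fork, with the gripper open and clear.
- **Torch and pots:** they look unmoved.

No check failed. I noticed no knock to the basket and no slackening of the grip during the run. The camera views differed by up to about 4 mm on block, basket and hook positions, so I went by the wrist camera. Forces at the end of each move stayed within about 3 N.

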